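Fill the knob hopper with the scoop

TASK

Take the hand scoop by its handle, scoop wooden ball knobs out of the low tray and carry them to the hopper; push its sprung front flap in with the nose of the scoop and tip the knobs out inside, so that at least three of the four end up in the hopper and any other is still in the tray. Do not touch the knobs with the fingers and do not knock over the glue bottle. Finally draw the scoop out so that the flap springs shut, and set it down on the open table, standing flat on its bottom.

Things in the scene. Friction and masses are not known exactly. Their poses are not given: they have to be found in the camera images.
- scoop: loose hand scoop, metal bowl, dark wooden handle, 212 mm long, 0.2 kg. Origin: underside of the bowl, middle of its rear edge; x to the nose, z up when it stands flat. Floor flat, 2 mm thick, to the open lip at x = 92 mm; rear and side walls 45 mm high, 87 mm over their rims, 80 mm clear inside; the side walls end upright at x = 63 mm
- scoop_grip (a point): middle of the scoop's handle, at x = -65, z = 80 mm in the scoop's frame. The handle is a level wooden bar along x, 22 mm wide (y) and 24 mm tall, from x = -120 to -30 mm; grasp it across y from above
- scoop_bowl (a point): middle of the scoop's bowl, at x = 46 mm, z = 20 mm in the scoop's frame
- tray: open wooden tray fixed to the table, 110 mm wide, 36 mm high, walls and floor 5 mm. Inside, its flat floor runs from the wall at x = -100 mm to x = 88 mm, where the far end wall leans outward, 25 degrees from upright; 100 mm wide inside, 6 mm wider than the scoop on either side. Origin: on its underside. The knobs start at x = 22 to 74 mm; the scoop's bowl fits behind them
- knob0: loose pale lacquered wooden ball knob, 38 mm in diameter, 25 g, smooth, it rolls easily; one of four alike, in the tray. Origin: its centre
- knob1: loose pale lacquered wooden ball knob, 38 mm in diameter, 25 g, smooth, it rolls easily; one of four alike, in the tray. Origin: its centre
- knob2: loose pale lacquered wooden ball knob, 38 mm in diameter, 25 g, smooth, it rolls easily; one of four alike, in the tray. Origin: its centre
- knob3: loose pale lacquered wooden ball knob, 38 mm in diameter, 25 g, smooth, it rolls easily; one of four alike, in the tray. Origin: its centre
- hopper: plywood hopper fixed to the table, 170 x 130 x 172 mm (x, y, z), milky translucent fixed top. Origin: centre of its underside; front face at x = -85 mm, facing -x, and an opening 118 mm wide from the sill at z = 65 mm to the lintel at z = 150 mm, closed by the flap down to 20 mm above the sill; walls and floor 6 mm
- hopper_sill (a point): middle of the opening's lower edge on the hopper's front face (x = -85 mm, z = 65 mm in the hopper's frame)
- hopper_flap (a joint): metal flap in the hopper's opening, 112 mm wide, 66 mm tall, hinged along its upper edge (z = 149, x = -77 mm in the hopper's frame); its lower edge swings inward (+x) and up. 0 = shut, up to 1.3 rad pushed in; a spring shuts it (about 0.4 N at its lower edge at first, 1.3 N fully in). With the lip 80 mm in, it rests on the side walls, clear of the knobs
- glue_bottle: loose white glue bottle with dark nozzle, 54 mm across, 195 mm tall, standing on the table. Origin: centre of its underside, z up

How it is judged:
By the outcome, as a careful person would: the job done as asked, in the order asked, and still so for the second after the job is handed in, with the robot touching nothing.
It also fails if it takes over 72 s, if anything falls off the work surface, if the arm or the gripper's body presses on something with over 40 N, if the wrist force passes 120 N, or if a joint passes its speed limit or range.

ROBOT

A 7-joint arm with a two-finger parallel gripper is mounted at the origin on a cart in front of the work surface, level with it; the furniture and walls round the work are solid. World frame = base frame: x ahead of the robot, y to its left, z up, the work surface at z = 0. Lengths are in mm, angles in rad, forces in N, time in s.
With the tool pointing down it reaches from about 350 to 775 mm from the base axis. Payload 3.1 kg.
Tool frame: the origin (TCP) lies at the very end of the fingers, on their centre line; the grasp point (between the pads) lies 19 mm behind it; z points along the fingers, y is the line along which they close (so a half turn about z gives the same grasp; the last joint's range is limited). The gripper opens to 85 mm and grips with 20 to 120 N. Pads are 22 mm wide; open, the fingers measure 114 mm over their backs; the gripper's body (76 mm by 85 mm) begins 54 mm behind the grasp point. The pads swing forward as they close: fully open they stand 13 mm farther back than shut.
Start: joints at [-1.377, 0.311, 0.014, 1.512, -0.004, 1.319, -0.027], TCP at [128.463, 534.804, 196.304] pointing down, gripper open.
Joint ranges: [-2.7, 2.7], [-0.3, 1.91], [-1.27, 1.3], [0.12, 2.57], [-1.44, 4.58], [0.2, 2.03], [-3.05, 3.05]. Speed limits (rad/s): [2.79, 2.79, 3.14, 3.14, 3.14, 3.14, 3.14].

INTERFACE

Orientations are given as [roll, pitch, yaw] about the fixed x, y, z axes, in that order (R = Rz(yaw) Ry(pitch) Rx(roll)).
In Python, from workcell import robot gives the robot as it stands.
- The arm moves only by the tool jog_arm, never from a script. Its argument "moves" is a list of rows, each a list of 7 numbers: the shift along the tool's x, y, z in mm, then the turn, a rotation vector about the tool's x, y, z in degrees, then the closure in counts, from 0 (fully open) to 255 (shut). A call has 1 to 8 rows; each row shifts and turns the commanded pose from where the row before left it, along the tool's axes as they then stand; what a row does not reach is not made up. A row lasts 1/8 s, in which the tool goes at most 62.5 mm and 10.7 degrees, less where a joint would pass 70% of its speed; a pose out of reach is approached as far as the arm can. A call with a gripper value outside its range is refused whole. The fingers move at their own pace and stop on an object; "squeeze" is the grip in N (left out, the last holds). Time passes only in rows, so rows that do not move let the fingers close. It gives the time, the measured TCP pose, the force, the opening and the grip force at its end, in the units of the state.
- robot.read_state(): the state, without advancing time (a new reading comes with each control period).
- robot.get_image(name): name is "side" or "top" or "wrist"; returns a dict with "img" (400x640x3 uint8, blue, green, red), "vfov" (degrees; the focal length in pixels is half the picture's height over the tangent of half this angle, whatever the lens; pixels are square), "cx", "cy" (the principal point, pixels), "R" (3x3) and "t" (3): a world point X has camera coordinates R X + t. Camera axes: x right, y down, z forward; pixel columns grow to the right and rows downward; lengths in mm; the calibration is good to about 2 mm. A picture is of the moment at which its call begins. There is no depth.
- robot.finish_job(): hands the job in; it is judged then, once.
The state is a dict: "time": time; "joint_pos": joint angles; "qd": joint speeds; "joint_torque": joint torques, N m; "ee_pos": TCP position; "orientation": TCP orientation; "contact_force": force on the tool from outside, world axes, zero at the start; "torque": the same for the moment, N m; "grip_width": finger opening in mm; "gripper_force": force on a finger pad.
Only numpy, scipy, OpenCV 4.12 (cv2) and the standard library are available. Lean on these libraries where they do the work, as an engineer would, in place of code of your own. Each camera call takes 0.05 s, during which the arm holds its last target. There are 200 camera calls.

## Working session

There is one attempt and no reset: what is moved stays moved. The work goes in short steps, Python scripts to look and compute and a tool call to move; the robot and the scene stay as the last step left them, time stands still between calls to the robot, and variables do not carry over. Pictures are saved under pics/ and viewed, at most 10 in all, crops included, and the job is handed in when it is done.

Besides the shell and the picture viewer there is one more tool, called after "Emit:" as name(argument=value, ...) on one line, values as JSON. jog_arm: Moves the arm, as the interface text tells. Its arguments: {"type":"object","properties":{"moves":{"type":"array"},"squeeze":{"type":"number"}},"required":["moves"]}

```bash
mkdir -p pics; ls
python3 - <<'E'
from workcell import robot
import cv2,numpy as np
s=robot.read_state();print({k:np.round(v,3).tolist() for k,v in s.items()})
ims=[]
for n in ("side","top","wrist"):
    d=robot.get_image(n);cv2.imwrite(f"pics/{n}0.png",d["img"]);np.savez(f"{n}0.npz",**d)
    print(n,d["vfov"],d["cx"],d["cy"],np.round(d["R"],3).tolist(),np.round(d["t"],1))
E
```

```text
pics
{'time': 0.0, 'joint_pos': [-1.377, 0.312, 0.014, 1.513, -0.004, 1.319, -0.027], 'qd': [-0.0, 0.001, 0.002, 0.0, -0.001, 0.0, 0.0], 'joint_torque': [-0.0, -37.992, 0.146, -23.059, 0.012, 0.014, -0.0], 'ee_pos': [128.271, 534.007, 195.218], 'orientation': [-3.139, 0.0, 2.906], 'contact_force': [-0.206, 0.085, 0.657], 'torque': [0.014, -0.009, -0.023], 'gripper_force': 0.0, 'grip_width': 85.424}
side 56.041532210023185 321.1715983810054 195.21323125153825 [[0.969, -0.247, -0.022], [-0.113, -0.364, -0.925], [0.22, 0.898, -0.38]] [-523.5  125.6 1008.9]
top 54.82320710591648 320.74588546405886 208.09311302519282 [[0.014, -1.0, 0.013], [-0.99, -0.016, -0.138], [0.138, -0.011, -0.99]] [ -51.7  510.6 1322.9]
wrist 68.56769148807804 315.66674968522204 198.87171902531512 [[0.234, 0.972, -0.003], [0.931, -0.223, 0.29], [0.281, -0.07, -0.957]] [-547.1  -38.3  380.3]
```

View pics/top0.png

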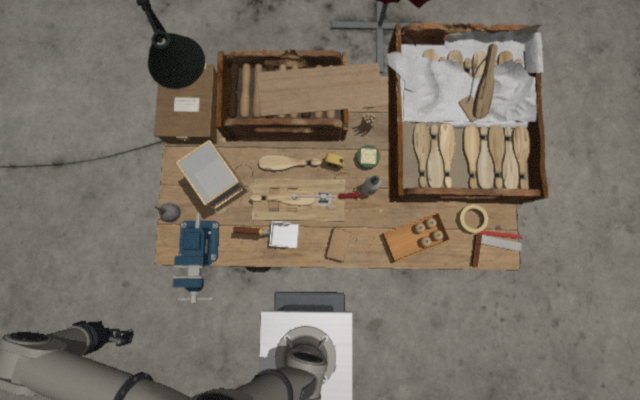

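View pics/side0.png

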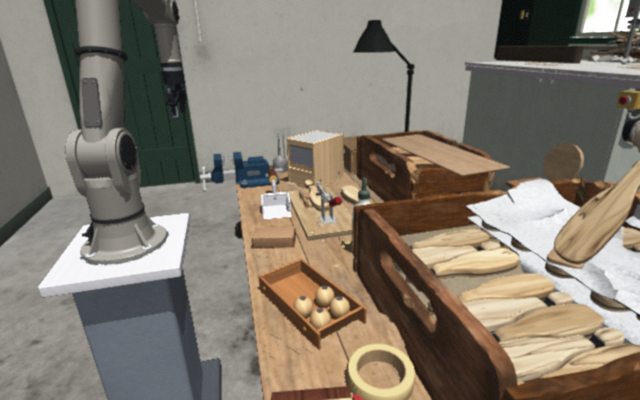

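Run:
```python
import cv2,numpy as np
t=cv2.imread("pics/top0.png")[135:275,150:460];s=cv2.imread("pics/side0.png")[120:250,190:390];w=cv2.imread("pics/wrist0.png")
a=cv2.resize(t,(775,350),interpolation=cv2.INTER_CUBIC)
o=np.zeros((600,800,3),np.uint8);o[:350,:775]=a
o[350:600,:384]=cv2.resize(s,(384,250),interpolation=cv2.INTER_CUBIC);o[350:600,400:800]=cv2.resize(w,(400,250),interpolation=cv2.INTER_AREA)
cv2.imwrite("pics/comp0.png",o)
```

```text
(no output)
```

View pics/comp0.png

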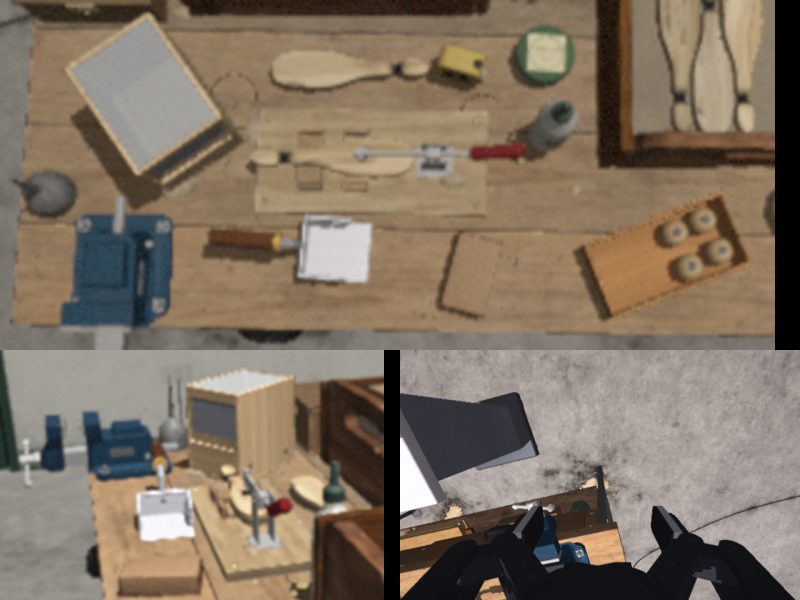

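```bash
cat > h.py <<'E'
import numpy as np,cv2
def ray(d,u,v):
    f=200/np.tan(np.radians(float(d["vfov"]))/2);R=d["R"];t=d["t"]
    return -R.T@t, R.T@np.array([(u-float(d["cx"]))/f,(v-float(d["cy"]))/f,1])
def pl(d,u,v,z):
    c,r=ray(d,u,v);return (c+r*(z-c[2])/r[2])[:2]
def proj(d,X):
    f=200/np.tan(np.radians(float(d["vfov"]))/2);p=d["R"]@np.array(X,float)+d["t"]
    return np.array([p[0]/p[2]*f+float(d["cx"]),p[1]/p[2]*f+float(d["cy"])])
E
python3 - <<'E'
from h import *
d=np.load("top0.npz");q=lambda a,b,z:np.round(pl(d,150+a/2.5,135+b/2.5,z))
for n,z,P in [("tray",36,[(582,252),(722,195),(748,262),(607,318)]),("knobs",24,[(676,232),(703,219),(690,266),(719,250)]),
 ("scoop bowl lip",2,[(372,222),(370,283)]),("scoop rear",45,[(302,217),(298,280)]),("handle",92,[(208,237),(275,240)]),
 ("hopper",172,[(68,72),(150,13),(222,118),(140,172)]),("bottle top",195,[(563,108)]),("bottle base",0,[(545,143)]),("vise",100,[(165,215)])]:
    print(n,[q(a,b,z).tolist() for a,b in P])
E
```

```text
tray [[417.0, -262.0], [501.0, -461.0], [407.0, -495.0], [326.0, -296.0]]
knobs [[448.0, -398.0], [467.0, -437.0], [400.0, -417.0], [424.0, -458.0]]
scoop bowl lip [[458.0, 34.0], [371.0, 35.0]]
scoop rear [[459.0, 129.0], [372.0, 132.0]]
handle [[426.0, 248.0], [423.0, 159.0]]
hopper [[628.0, 419.0], [708.0, 319.0], [571.0, 220.0], [500.0, 320.0]]
bottle top [[587.0, -212.0]]
bottle base [[578.0, -216.0]]
vise [[453.0, 305.0]]
```

```bash
cat >> h.py <<'E'
from scipy.spatial.transform import Rotation as Ro
def R_(yaw,up): return Ro.from_euler("ZY",[yaw,-up],degrees=True)*Ro.from_matrix(np.diag([-1.,1,-1]))
def cur():
    from workcell import robot
    s=robot.read_state();return np.array(s["ee_pos"]),Ro.from_euler("xyz",s["orientation"]),s
def plan(wps,start=None):
    """wps: (tcp xyz, scoop yaw, nose-up deg, rows)"""
    p,r=start or cur()[:2]
    for P,yaw,up,n in wps:
        P=np.array(P,float);p0,r0=p,r;rv=(r0.inv()*R_(yaw,up)).as_rotvec();
        for i in range(1,n+1):
            q=p0+(P-p0)*i/n; rr=r0*Ro.from_rotvec(rv*i/n)
            d=np.round(r.inv().apply(q-p)).astype(int);w=np.round((r.inv()*rr).as_rotvec(degrees=True),1)
            print(list(d)+list(w)); p=p+r.apply(d); r=r*Ro.from_rotvec(w,degrees=True)
        print("--")
    return p,r
def tcp(o,yaw,up,g=(-65,0,61)):  # scoop origin -> tcp
    return np.array(o)+Ro.from_euler("ZY",[yaw,-up],degrees=True).apply(g)
E
python3 -c "
from h import *
np.set_printoptions(legacy='1.25')
plan([((410,235,300),-93,0,8),((395,-320,300),-67.4,0,12)])"
```

```text
[-43, -28, -13, -0.0, 0.0, 9.9]
[-47, -21, -13, -0.0, 0.0, 10.0]
[-50, -11, -13, -0.0, 0.0, 9.9]
[-51, -3, -13, -0.0, 0.0, 9.9]
[-52, 5, -13, -0.0, 0.1, 10.0]
[-49, 15, -13, -0.1, -0.0, 9.9]
[-46, 23, -13, 0.0, -0.0, 10.0]
[-41, 30, -13, 0.0, -0.0, 9.9]
--
[-46, 1, 0, 0.0, -0.0, -2.1]
[-47, 0, 0, 0.0, -0.0, -2.2]
[-46, -3, 0, 0.0, -0.0, -2.1]
[-46, -4, 0, 0.0, -0.0, -2.1]
[-46, -5, 0, 0.0, -0.0, -2.2]
[-45, -8, 0, 0.0, -0.0, -2.1]
[-46, -9, 0, 0.0, -0.0, -2.1]
[-45, -10, 0, 0.0, -0.0, -2.2]
[-44, -13, 0, 0.0, -0.0, -2.1]
[-45, -14, 0, 0.0, -0.0, -2.1]
[-43, -16, 0, 0.0, -0.0, -2.2]
[-43, -17, 0, 0.0, -0.0, -2.1]
--
```

Emit:
jog_arm(moves=[[-43,-28,-13,0,0,10,0],[-47,-21,-13,0,0,10,0],[-50,-11,-13,0,0,10,0],[-51,-3,-13,0,0,10,0],[-52,5,-13,0,0,10,0],[-49,15,-13,0,0,10,0],[-46,23,-13,0,0,10,0],[-41,30,-13,0,0,10,0]], squeeze=100)

```text
time: 1.15
ee_pos: [409.5, 233.1, 300.6]
orientation: [-3.141, -0.0, 1.504]
contact_force: [1.2, 0.3, 1.0]
grip_width: 85.5
gripper_force: 0.0
```

Emit:
jog_arm(moves=[[0,0,0,0,0,0,0]])

```text
time: 1.27
ee_pos: [412.4, 229.8, 301.4]
orientation: [3.138, 0.001, 1.499]
contact_force: [-1.1, 0.1, 0.2]
grip_width: 85.3
gripper_force: 0.0
```

```bash
cat >> h.py <<'E'
def shot(name,tag):
    from workcell import robot
    d=robot.get_image(name);cv2.imwrite(f"pics/{name}{tag}.png",d["img"]);np.savez(f"{name}{tag}.npz",**d);return d
E
python3 -c "
from h import *
np.set_printoptions(legacy='1.25')
p,r,s=cur();print(s['time'],p,s['orientation'],s['joint_pos']);shot('wrist','A')
plan([((395,-320,300),-67.4,0,12)])"
```

```text
1.275 [412.40787647 229.79789408 301.41347305] [3.13807300e+00 5.88816357e-04 1.49857500e+00] [-0.9553478   0.11074953  0.46178544  1.51661034 -0.04692603  1.5231523
 -0.56612026]
[-46, 2, 0, 0.0, -0.0, -2.2]
[-46, 0, 0, 0.0, -0.0, -2.2]
[-46, -2, 0, 0.0, -0.0, -2.2]
[-46, -3, 0, 0.0, -0.0, -2.2]
[-46, -6, 0, 0.0, -0.0, -2.2]
[-45, -7, 0, 0.0, -0.0, -2.2]
[-46, -9, 0, 0.0, -0.0, -2.2]
[-44, -10, 0, 0.0, -0.0, -2.2]
[-45, -12, 0, 0.0, -0.0, -2.2]
[-44, -14, 0, 0.0, 0.0, -2.2]
[-43, -16, 0, 0.0, 0.0, -2.2]
[-43, -17, 0, 0.0, 0.0, -2.2]
--
```

View pics/wristA.png

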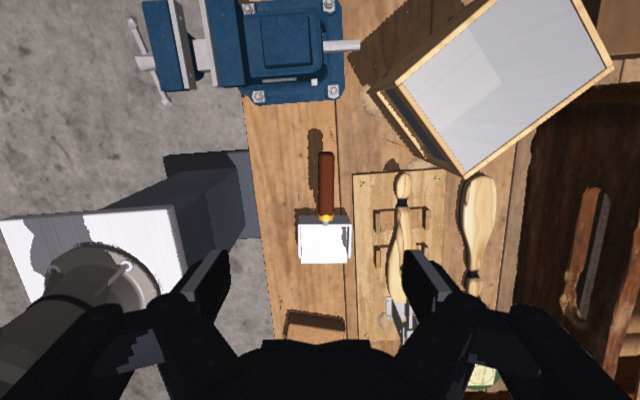

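Emit:
jog_arm(moves=[[-46,2,0,0,0,-2,0],[-46,0,0,0,0,-2,0],[-46,-2,0,0,0,-2,0],[-46,-3,0,0,0,-2,0],[-46,-6,0,0,0,-2,0],[-45,-7,0,0,0,-2,0],[-46,-9,0,0,0,-2,0],[-44,-10,0,0,0,-2,0]])

```text
time: 2.33
ee_pos: [395.8, -132.8, 299.9]
orientation: [3.141, -0.001, 1.794]
contact_force: [0.7, -0.3, 0.4]
grip_width: 85.7
gripper_force: 0.0
```

Emit:
jog_arm(moves=[[-45,-12,0,0,0,-2,0],[-44,-14,0,0,0,-2,0],[-43,-16,0,0,0,-2,0],[-43,-17,0,0,0,-2,0],[0,0,0,0,0,0,0],[0,0,0,0,0,0,0]])

```text
time: 3.08
ee_pos: [386.7, -316.0, 299.5]
orientation: [3.141, -0.002, 1.931]
contact_force: [0.4, 0.4, -0.3]
grip_width: 85.5
gripper_force: 0.0
```

```bash
python3 -c "
from h import *
np.set_printoptions(legacy='1.25')
p,r,s=cur();print(s['time'],p,s['orientation'],s['joint_pos']);shot('wrist','B')
b=cv2.imread('pics/wristB.png');a=cv2.imread('pics/wristA.png')
o=np.zeros((600,800,3),np.uint8)
o[:300,:480]=cv2.resize(b,(480,300),interpolation=cv2.INTER_AREA)
o[300:,:]=cv2.resize(a[0:187,140:640][:,:],(800,300),interpolation=cv2.INTER_CUBIC)
o[:300,480:]=cv2.resize(a[140:290,250:410],(320,300),interpolation=cv2.INTER_CUBIC)
cv2.imwrite('pics/compB.png',o)
"
```

```text
3.075 [ 386.72171294 -316.00256093  299.51268151] [ 3.14146993e+00 -2.27723866e-03  1.93096449e+00] [-0.18861302  0.26574643  1.08749808  1.46289184 -0.23557294  1.55549649
  1.24838069]
```

View pics/compB.png

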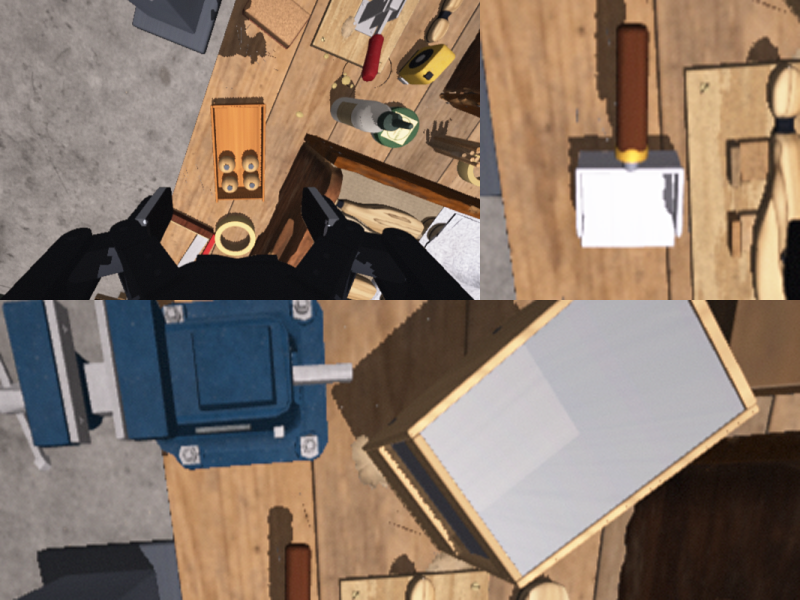

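```bash
python3 -c "
from h import *
np.set_printoptions(legacy='1.25',suppress=True,precision=1)
B=np.load('wristB.npz');im=B['img'];h=cv2.cvtColor(im,cv2.COLOR_BGR2HSV)
print('tray px hsv',h[160,305],h[140,310],'table',h[150,370],h[200,250])
win=np.zeros(h.shape[:2],np.uint8);win[115:280,265:370]=1
m=((h[...,1]>165)&(h[...,0]<16)&(h[...,2]>60)).astype(np.uint8)*win
m=cv2.morphologyEx(m,cv2.MORPH_CLOSE,np.ones((5,5)))
c=max(cv2.findContours(m,0,2)[0],key=cv2.contourArea);hu=cv2.convexHull(c)
ap=cv2.approxPolyDP(hu,5,True)[:,0];print(cv2.contourArea(c),ap.tolist())
P=[pl(B,u,v,36) for u,v in ap];print(np.array(P))
k=[(304,211),(333,208),(308,245),(337,245)]
print('knobs',np.array([pl(B,u,v,24) for u,v in k]))
A=np.load('wristA.npz');a=A['img'];h=cv2.cvtColor(a,cv2.COLOR_BGR2HSV)
w=np.zeros(h.shape[:2],np.uint8);w[140:225,310:345]=1
m=((h[...,1]>140)&(h[...,0]<14)&(h[...,2]<150)).astype(np.uint8)*w
mm=cv2.minAreaRect(max(cv2.findContours(m,0,2)[0],key=cv2.contourArea));print(mm)
bx=cv2.boxPoints(mm);print('handle',np.array([pl(A,u,v,92) for u,v in bx]))
w=np.zeros(h.shape[:2],np.uint8);w[205:275,285:365]=1
m=((h[...,1]<40)&(h[...,2]>150)).astype(np.uint8)*w
c=max(cv2.findContours(m,0,2)[0],key=cv2.contourArea);print('bowl bbox',cv2.boundingRect(c))
f=lambda u,v,z:pl(A,140+u/1.6,(v-300)*187/300,z)
print('hopper',np.array([f(407,434,172),f(518,584,172),f(757,407,172)]))
print('front lower',np.array([f(366,447,65),f(470,571,65)]))
"
```

```text
tray px hsv [ 14 164 228] [ 13 172 181] table [ 14 106 202] [ 14 111 204]
8389.0 [[350, 138], [350, 266], [289, 268], [282, 140]]
[[ 421.9 -267.2]
 [ 503.5 -463.6]
 [ 408.3 -503.5]
 [ 328.6 -305.4]]
knobs [[ 398.2 -402.7]
 [ 440.7 -381.2]
 [ 425.4 -457.6]
 [ 471.4 -440.3]]
((325.4999694824219, 183.49998474121094), (14.999998092651367, 62.99999237060547), 0.0)
handle [[411.5 160.6]
 [417.6 248.6]
 [437.3 247.2]
 [432.5 159.1]]
bowl bbox (298, 222, 54, 42)
hopper [[496.8 320.9]
 [571.7 221.5]
 [708.2 320.9]]
front lower [[490.6 319.9]
 [581.7 208.7]]
```

```bash
python3 -c "
from h import *
np.set_printoptions(legacy='1.25')
plan([((424.5,203,160),-93.6,0,12)])"
```

```text
[39, 18, 12, 0.0, -0.0, 2.0]
[40, 17, 11, 0.0, -0.0, 2.1]
[41, 15, 12, 0.0, -0.0, 2.0]
[41, 14, 12, 0.0, -0.0, 2.0]
[41, 13, 12, 0.0, -0.1, 2.0]
[42, 11, 11, 0.0, 0.0, 2.1]
[42, 9, 12, 0.0, 0.0, 2.0]
[43, 8, 12, 0.0, 0.0, 2.0]
[43, 7, 11, 0.0, 0.0, 2.0]
[43, 5, 12, 0.0, -0.0, 2.1]
[43, 3, 12, 0.0, -0.0, 2.0]
[43, 2, 11, 0.0, -0.0, 2.0]
--
```

Emit:
jog_arm(moves=[[39,18,12,0,0,2,0],[40,17,11,0,0,2,0],[41,15,12,0,0,2,0],[41,14,12,0,0,2,0],[41,13,12,0,0,2,0],[42,11,11,0,0,2,0],[42,9,12,0,0,2,0],[43,8,12,0,0,2,0]])

```text
time: 4.12
ee_pos: [410.6, 31.8, 206.3]
orientation: [3.14, -0.002, 1.654]
contact_force: [1.2, -0.2, -0.3]
grip_width: 85.3
gripper_force: 0.0
```

Emit:
jog_arm(moves=[[43,7,11,0,0,2,0],[43,5,12,0,0,2,0],[43,3,12,0,0,2,0],[43,2,11,0,0,2,0],[0,0,0,0,0,0,0],[0,0,0,0,0,0,0]])

```text
time: 4.88
ee_pos: [422.7, 201.2, 160.5]
orientation: [-3.141, 0.0, 1.513]
contact_force: [-0.7, -0.1, -0.2]
grip_width: 85.4
gripper_force: 0.0
```

```bash
python3 -c "
from h import *
np.set_printoptions(legacy='1.25',precision=1,suppress=True)
p,r,s=cur();print(s['time'],p,s['joint_pos']);C=shot('wrist','C')
a=C['img'];h=cv2.cvtColor(a,cv2.COLOR_BGR2HSV)
e=[proj(C,(427.5,248,92)),proj(C,(422,160,92))];print(e)
m=((h[...,1]>140)&(h[...,0]<14)&(h[...,2]<150)).astype(np.uint8)
lo=np.minimum(*e).astype(int)-45;hi=np.maximum(*e).astype(int)+45;w=np.zeros_like(m);w[max(lo[1],0):hi[1],max(lo[0],0):hi[0]]=1
mm=cv2.minAreaRect(max(cv2.findContours(m*w,0,2)[0],key=cv2.contourArea));print(mm)
print('handle',np.array([pl(C,u,v,92) for u,v in cv2.boxPoints(mm)]))
plan([((424.5,203,61),-93.6,0,3)])"
```

```text
4.875 [422.7 201.2 160.5] [-1.1  0.2  0.7  1.8 -0.1  1.2 -0.4]
[array([318.3, 141.7]), array([317.6, 239.2])]
((318.5, 190.5), (97.0, 25.0), 90.0)
handle [[417.3 248.3]
 [438.  247.2]
 [434.3 159.4]
 [411.4 160.8]]
[1, 0, 33, 0.0, -0.0, 0.1]
[1, 1, 33, 0.0, -0.0, 0.0]
[1, 0, 34, 0.0, -0.0, 0.1]
--
```

Emit:
jog_arm(moves=[[1,1,33,0,0,0,0],[1,1,33,0,0,0,0],[1,0,33,0,0,0,0],[0,0,0,0,0,0,0],[0,0,0,0,0,0,255],[0,0,0,0,0,0,255],[0,0,0,0,0,0,255],[0,0,0,0,0,0,255]], squeeze=100)

```text
time: 5.92
ee_pos: [426.3, 203.3, 61.8]
orientation: [3.141, -0.001, 1.51]
contact_force: [-0.3, 0.7, 0.7]
grip_width: 12.3
gripper_force: 0.0
```

Emit:
jog_arm(moves=[[0,0,0,0,0,0,255],[0,0,0,0,0,0,255],[0,0,0,0,0,0,255]])

```text
time: 6.3
ee_pos: [425.9, 203.1, 61.2]
orientation: [-3.141, 0.0, 1.51]
contact_force: [-0.0, 0.5, -0.0]
grip_width: -0.0
gripper_force: 0.0
```

```bash
python3 -c "
from h import *
np.set_printoptions(legacy='1.25',precision=1,suppress=True)
p,r,s=cur();print(p,s['joint_pos'])
C=shot('wrist','D');D=shot('side','D');T=shot('top','D')
o=np.zeros((600,800,3),np.uint8);o[:300,:480]=cv2.resize(C['img'],(480,300),interpolation=cv2.INTER_AREA)
print(proj(D,p),proj(T,p))
o[300:,:400]=cv2.resize(D['img'][120:270,190:390],(400,300),interpolation=cv2.INTER_CUBIC)
o[300:,400:]=cv2.resize(T['img'][180:270,200:320],(400,300),interpolation=cv2.INTER_CUBIC)
cv2.imwrite('pics/D.png',o)
"
```

```text
[425.9 203.1  61.2] [-1.   0.3  0.6  1.9 -0.2  1.  -0.3]
[272.9 179.4] [248.3 230.6]
```

View pics/D.png

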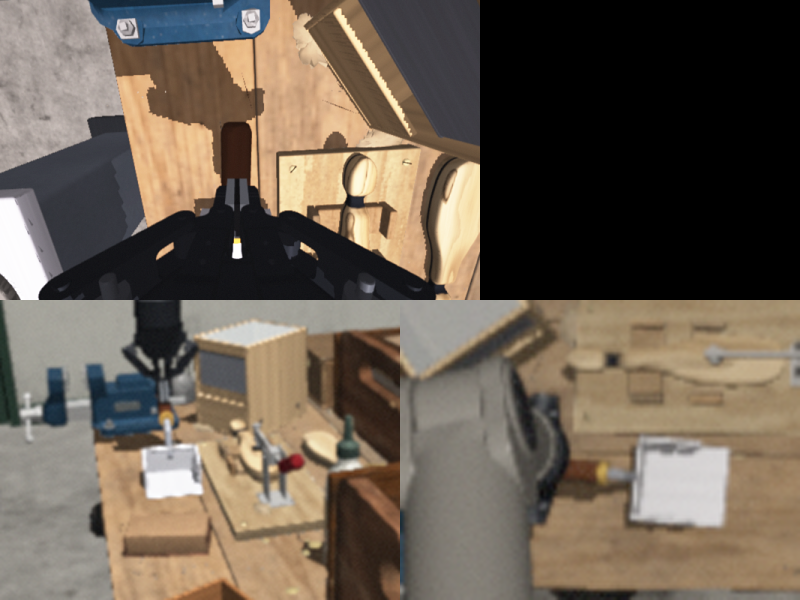

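```bash
python3 -c "
from h import *
np.set_printoptions(legacy='1.25',precision=1,suppress=True)
p,r,s=cur()
for k in 'CD':
  D=np.load(f'wrist{k}.npz');c=-D['R'].T@D['t'];print(k,c)
print('tcp px',proj(D,p),'grasp',proj(D,p+[0,0,19]),'handle ends',proj(D,(427.5,248,92)),proj(D,(422.5,160,92)))
im=D['img'];h=cv2.cvtColor(im,cv2.COLOR_BGR2HSV)
m=((h[...,1]>140)&(h[...,0]<14)&(h[...,2]<150)).astype(np.uint8)
w=np.zeros_like(m);w[150:300,280:350]=1
print(cv2.boundingRect(max(cv2.findContours(m*w,0,2)[0],key=cv2.contourArea)))
cv2.imwrite('pics/Dz.png',cv2.resize(im[140:380,230:400],(425,600),interpolation=cv2.INTER_CUBIC))
"
```

```text
C [426.7 273.2 338.8]
D [430.1 275.1 239.6]
tcp px [315.9 225.4] grasp [315.9 237.6] handle ends [313.6 166. ] [314.6 312.5]
(295, 163, 41, 84)
```

View pics/Dz.png

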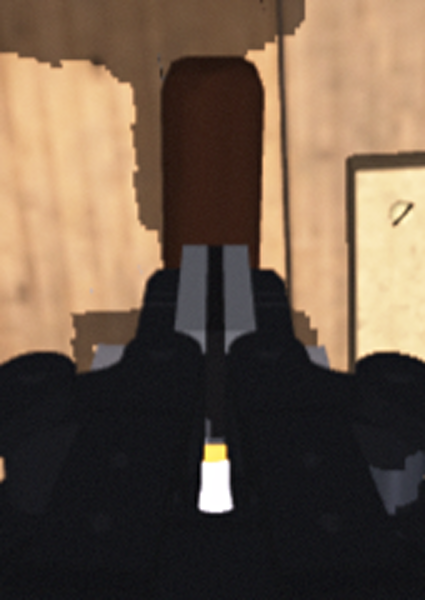

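Emit:
jog_arm(moves=[[0,0,-30,0,0,0,255],[0,0,-30,0,0,0,255],[0,0,0,0,0,0,255]])

```text
time: 6.82
ee_pos: [428.0, 204.0, 123.5]
orientation: [3.137, -0.003, 1.51]
contact_force: [-0.1, -0.2, 0.1]
grip_width: 0.2
gripper_force: 0.0
```

```bash
python3 -c "
from h import *
p,r,s=cur();E=shot('wrist','E');D=np.load('wristD.npz')['img'];e=E['img'];print(p,s['grip_width'],proj(E,p))
print(D[205:275:3,316-12:316+12:4].mean(2).astype(int).tolist());print(e[205:275:3,304:328:4].mean(2).astype(int).tolist())
cv2.imwrite('pics/E.png',np.hstack([cv2.resize(x[140:300,230:400],(400,376)) for x in (D,e)]))
"
```

```text
[428.04581447 204.00352876 123.46533859] 0.21289932924524022 [315.84403518 225.43681106]
[[32, 34, 37, 34, 34, 35], [33, 36, 36, 37, 37, 34], [35, 36, 35, 37, 36, 35], [32, 37, 34, 36, 34, 36], [34, 36, 35, 36, 33, 36], [32, 34, 38, 36, 34, 36], [35, 36, 38, 37, 34, 35], [35, 36, 37, 38, 35, 36], [34, 36, 35, 33, 37, 35], [36, 34, 37, 37, 36, 37], [35, 38, 37, 33, 33, 34], [73, 74, 64, 25, 74, 75], [90, 86, 73, 19, 85, 86], [89, 87, 70, 19, 84, 87], [86, 86, 72, 18, 85, 88], [88, 87, 58, 18, 82, 89], [87, 87, 58, 17, 83, 88], [89, 88, 59, 20, 81, 88], [86, 88, 50, 16, 82, 87], [88, 86, 49, 19, 80, 86], [87, 86, 49, 15, 78, 87], [87, 89, 49, 15, 81, 87], [91, 86, 40, 16, 77, 90], [34, 111, 56, 25, 105, 93]]
[[83, 87, 88, 89, 92, 71], [81, 87, 87, 90, 92, 70], [83, 87, 89, 90, 91, 72], [81, 88, 88, 89, 90, 71], [82, 89, 89, 90, 91, 69], [80, 86, 89, 91, 91, 71], [80, 87, 90, 91, 92, 71], [81, 86, 88, 90, 91, 68], [80, 85, 89, 92, 91, 69], [81, 86, 88, 90, 88, 66], [82, 87, 88, 91, 92, 68], [85, 89, 78, 45, 88, 80], [89, 88, 74, 20, 87, 89], [91, 88, 74, 19, 85, 88], [87, 88, 73, 16, 86, 91], [88, 85, 58, 17, 83, 87], [91, 89, 61, 17, 83, 90], [88, 87, 61, 20, 83, 87], [89, 88, 50, 19, 82, 87], [89, 91, 48, 19, 82, 88], [86, 89, 51, 18, 83, 90], [87, 89, 48, 20, 83, 87], [87, 88, 41, 18, 81, 90], [32, 115, 56, 24, 107, 94]]
```

View pics/E.png

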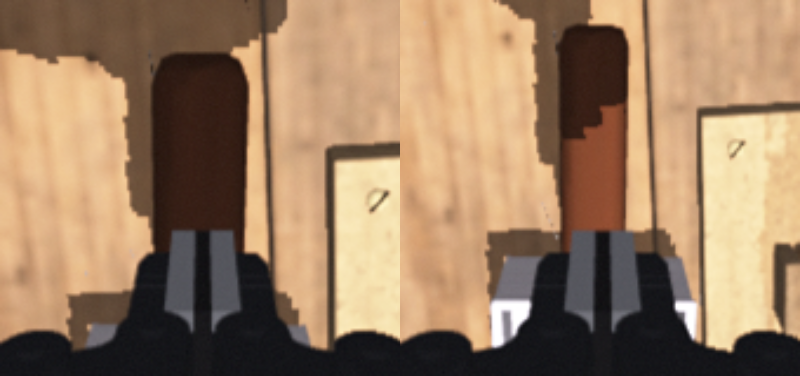

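Emit:
jog_arm(moves=[[0,0,0,0,0,0,0],[0,0,0,0,0,0,0],[0,0,0,0,0,0,0],[0,0,0,0,0,0,0],[0,3,0,0,0,0,0],[0,0,0,0,0,0,0]])

```text
time: 7.62
ee_pos: [429.3, 202.8, 121.3]
orientation: [3.141, 0.0, 1.509]
contact_force: [-0.2, 0.2, -0.6]
grip_width: 85.7
gripper_force: 0.0
```

```bash
python3 -c "
from h import *
p,r,s=cur();E=shot('wrist','F');e=E['img'];print(p,s['grip_width'],s['orientation'])
g=cv2.cvtColor(e,cv2.COLOR_BGR2HSV)
import numpy as np
for v in range(225,300,6):
  row=e[v].mean(1); print(v,[int(x) for x in row[200:270:5]],'|',[int(x) for x in row[362:440:5]])
"
```

```text
[429.33164554 202.82995087 121.33987486] 85.73184532192813 [3.14120347e+00 8.53542617e-05 1.50928940e+00]
225 [69, 97, 172, 183, 169, 185, 152, 139, 162, 179, 149, 164, 157, 164] | [207, 204, 206, 202, 207, 185, 186, 187, 184, 180, 178, 178, 197, 181, 191, 231]
231 [69, 66, 168, 182, 169, 173, 164, 149, 145, 154, 126, 154, 145, 157] | [210, 206, 207, 208, 210, 186, 181, 181, 179, 180, 181, 175, 205, 210, 25, 38]
237 [67, 68, 163, 179, 171, 169, 164, 152, 144, 160, 155, 153, 153, 123] | [206, 201, 205, 207, 202, 183, 187, 176, 180, 183, 184, 179, 205, 103, 25, 40]
243 [67, 69, 175, 181, 174, 169, 164, 151, 141, 147, 159, 151, 146, 146] | [211, 203, 199, 207, 193, 185, 96, 145, 74, 62, 62, 59, 59, 43, 137, 143]
249 [69, 70, 153, 131, 136, 119, 169, 148, 145, 149, 153, 150, 147, 131] | [210, 210, 200, 207, 200, 186, 54, 57, 174, 114, 125, 123, 171, 72, 120, 202]
255 [70, 67, 79, 80, 17, 15, 175, 145, 139, 138, 153, 151, 149, 152] | [214, 208, 202, 208, 190, 179, 52, 152, 185, 13, 15, 80, 79, 60, 176, 221]
261 [18, 80, 80, 21, 12, 17, 169, 165, 148, 140, 146, 141, 155, 149] | [212, 207, 
[... 220 characters left out ...]
6, 17, 15, 15, 86, 176, 154, 148, 155, 151, 175, 158] | [201, 202, 197, 206, 202, 177, 50, 158, 79, 14, 15, 15, 13, 77, 77, 80]
279 [80, 13, 16, 16, 12, 14, 49, 165, 153, 142, 148, 148, 183, 164] | [203, 204, 196, 209, 203, 179, 70, 159, 18, 11, 14, 13, 14, 15, 81, 80]
285 [15, 14, 14, 16, 17, 17, 104, 166, 157, 141, 142, 152, 177, 168] | [204, 197, 192, 206, 206, 184, 191, 177, 75, 13, 13, 15, 13, 13, 18, 78]
291 [17, 15, 15, 16, 17, 17, 165, 175, 160, 144, 138, 153, 177, 170] | [200, 204, 197, 206, 208, 182, 198, 181, 176, 14, 14, 15, 16, 12, 14, 27]
297 [15, 17, 14, 15, 19, 60, 174, 172, 168, 165, 148, 140, 169, 163] | [197, 194, 189, 204, 203, 170, 76, 93, 70, 19, 14, 14, 17, 17, 16, 44]
```

Emit:
jog_arm(moves=[[1,-3,31,0,0,0,0],[0,-1,31,0,0,0,0],[0,0,31,0,0,0,0],[0,0,0,0,0,0,0],[0,0,0,0,0,0,255],[0,0,0,0,0,0,255],[0,0,0,0,0,0,255],[0,0,0,0,0,0,255]])

```text
time: 8.68
ee_pos: [425.5, 204.7, 29.1]
orientation: [3.141, -0.001, 1.51]
contact_force: [-0.3, 0.4, 3.5]
grip_width: 20.5
gripper_force: 98.1
```

Emit:
jog_arm(moves=[[0,0,0,0,0,0,120],[0,0,4,0,0,0,120],[0,0,4,0,0,0,120],[0,0,0,0,0,0,120],[0,0,0,0,0,0,255],[0,0,0,0,0,0,255],[0,0,0,0,0,0,255]], squeeze=110)

```text
time: 9.55
ee_pos: [425.1, 204.2, 20.5]
orientation: [3.141, -0.0, 1.509]
contact_force: [-1.0, 0.8, 0.4]
grip_width: 20.7
gripper_force: 107.3
```

Emit:
jog_arm(moves=[[0,0,0,0,0,0,255],[0,0,-20,0,0,0,255],[0,0,-40,0,0,0,255],[0,0,-40,0,0,0,255],[0,0,-40,0,0,0,255],[0,0,0,0,0,0,255]])

```text
time: 10.3
ee_pos: [427.5, 205.3, 163.0]
orientation: [3.136, -0.005, 1.51]
contact_force: [-0.2, -0.6, -2.1]
grip_width: 20.7
gripper_force: 108.0
```

```bash
python3 -c "
from h import *
np.set_printoptions(legacy='1.25',precision=2,suppress=True)
p,r,s=cur();print(p,s['grip_width'],s['gripper_force'],s['orientation'],s['contact_force'],s['torque'],s['joint_pos']);G=shot('wrist','G');S=shot('side','G')
o=np.zeros((600,800,3),np.uint8);o[:350,:560]=cv2.resize(G['img'],(560,350),interpolation=cv2.INTER_AREA)
o[350:,:400]=cv2.resize(S['img'][70:195,190:390],(400,250),interpolation=cv2.INTER_CUBIC)
cv2.imwrite('pics/G.png',o)
"
```

```text
[427.5  205.32 163.04] 20.669280531305862 107.96367645263672 [ 3.14 -0.    1.51] [-0.16 -0.61 -2.06] [ 0.18 -0.05 -0.02] [-1.07  0.2   0.68  1.79 -0.13  1.19 -0.41]
```

View pics/G.png

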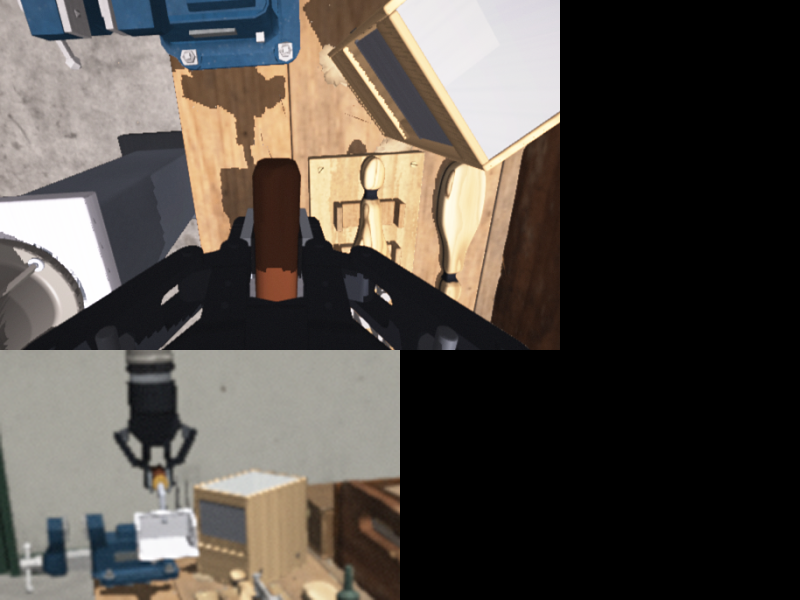

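```bash
python3 -c "
from h import *
np.set_printoptions(legacy='1.25',precision=1,suppress=True)
for n,win,z in (('top0',(190,270,375,460),36),('side0',(255,350,250,370),36)):
  D=np.load(n+'.npz');h=cv2.cvtColor(D['img'],cv2.COLOR_BGR2HSV);a,b,c,d=win
  m=((h[...,1]>150)&(h[...,0]<18)&(h[...,2]>60)).astype(np.uint8);w=np.zeros_like(m);w[a:b,c:d]=1;m=cv2.morphologyEx(m*w,cv2.MORPH_CLOSE,np.ones((3,3)))
  ct=max(cv2.findContours(m,0,2)[0],key=cv2.contourArea);ap=cv2.approxPolyDP(cv2.convexHull(ct),3,True)[:,0]
  print(n,cv2.contourArea(ct),ap.tolist(),np.array([pl(D,u,v,z) for u,v in ap]))
B=np.load('wristB.npz')['img'];g=cv2.cvtColor(B,cv2.COLOR_BGR2GRAY)[190:270,280:355]
ci=cv2.HoughCircles(cv2.resize(g,None,fx=4,fy=4,interpolation=cv2.INTER_CUBIC),cv2.HOUGH_GRADIENT,1,70,param1=120,param2=18,minRadius=38,maxRadius=62)
u=np.array([.379,-.9256]);T=np.array([413.5,-381])
D=np.load('wristB.npz')
for x,y,rr in (ci[0] if ci is not None else []): P=pl(D,280+x/4,190+y/4,24);print(x,y,rr,P,(P-T)@u,(P-T)@[.9256,.379])
G=np.load('wristG.npz');p=cur()[0];print('rear end pred',proj(G,p+R_(-93.5,0).apply([55,0,-71.5])),'seen ~315,181')
plan([((400,100,200),-85,0,3),((354,-235,150),-67.7,0,8)])
"
```

```text
top0 53.0 [[435, 214], [444, 229], [445, 240], [437, 228]] [[ 496.8 -447.4]
 [ 444.2 -477.7]
 [ 405.7 -480.1]
 [ 447.3 -453.1]]
side0 483.0 [[324, 278], [280, 307], [261, 288], [262, 276], [301, 260]] [[ 456.2 -357.4]
 [ 355.  -423.4]
 [ 327.1 -355.6]
 [ 333.3 -314.5]
 [ 424.2 -276.5]]
222.5 207.5 46.6 [ 467.1 -435.7] 70.96059243680574 28.896379264374037
214.5 111.5 46.9 [ 448.  -396.7] 27.649091760773345 25.983863692640522
105.5 226.5 42.4 [ 423.9 -461.4] 78.3560164100881 -20.867970900779664
84.5 107.5 54.8 [ 397.3 -414. ] 24.36617718850738 -27.48997326209706
161.5 286.5 52.3 [ 456.3 -479.6] 107.47307849171254 2.235564563226851
rear end pred [308.9 160.2] seen ~315,181
[-35, -6, -13, -0.0, -0.0, -2.8]
[-35, -8, -14, -0.0, -0.0, -2.9]
[-34, -9, -13, -0.1, -0.0, -2.8]
--
[-41, -9, 6, 0.0, -0.0, -2.2]
[-41, -11, 6, 0.0, -0.0, -2.1]
[-41, -13, 7, 0.0, -0.0, -2.2]
[-39, -14, 6, 0.0, 0.0, -2.2]
[-40, -15, 6, 0.0, 0.0, -2.1]
[-39, -17, 6, 0.0, 0.0, -2.2]
[-38, -19, 6, 0.0, 0.0, -2.1]
[-37, -20, 7, 0.0, 0.0, -2.2]
--
```

Emit:
jog_arm(moves=[[-35,-6,-13,0,0,-3,255],[-35,-8,-14,0,0,-3,255],[-34,-9,-13,0,0,-3,255],[-41,-9,6,0,0,-2,255],[-41,-11,6,0,0,-2,255],[-41,-13,7,0,0,-2,255],[-39,-14,6,0,0,-2,255],[-40,-15,6,0,0,-2,255]])

```text
time: 11.4
ee_pos: [371.0, -110.0, 167.3]
orientation: [-3.138, -0.002, 1.843]
contact_force: [0.1, 0.3, -1.7]
grip_width: 20.8
gripper_force: 108.0
```

Emit:
jog_arm(moves=[[-39,-17,6,0,0,-2,255],[-38,-19,6,0,0,-2,255],[-37,-20,7,0,0,-2,255],[0,0,0,0,0,0,255],[0,0,0,0,0,0,255]])

```text
time: 12.02
ee_pos: [352.7, -233.8, 148.9]
orientation: [-3.139, -0.003, 1.945]
contact_force: [0.3, 0.0, -2.5]
grip_width: 20.9
gripper_force: 108.3
```

```bash
python3 -c "
from h import *
np.set_printoptions(legacy='1.25',precision=2,suppress=True)
p,r,s=cur();print(s['time'],p,s['joint_pos'],s['grip_width'])
g=(-76,0,20.5);u=np.array([.379,-.9256,0]);T=np.array([414,-383,0])
plan([(tcp(T-92*u+[0,0,60],-67.7,0,g),-67.7,0,3)])
W=shot('wrist','H');S=shot('side','H');Tp=shot('top','H')
# predicted lip corners / wall tops in top view at current pose
o=p-Ro.from_euler('ZY',[-67.7,0],degrees=True).apply(g)
print('origin',o)
im=np.zeros((600,800,3),np.uint8)
def mark(D,x0,y0,w,h,k):
  i=cv2.resize(D['img'][y0:y0+h,x0:x0+w],None,fx=k,fy=k,interpolation=cv2.INTER_CUBIC)
  for q in [(92,43,1),(92,-43,1),(0,43,45),(0,-43,45),(-120,0,92),(-30,0,92)]:
    a=(proj(D,o+Ro.from_euler('Z',-67.7,degrees=True).apply(q))-[x0,y0]+.5)*k
    cv2.circle(i,(int(a[0]),int(a[1])),3,(0,0,255),1)
  for X,Y in ((-105,55),(-105,-55),(108,55),(108,-55)):
    a=(proj(D,T+X*u+Y*np.array([.9256,.379,0])+[0,0,36])-[x0,y0]+.5)*k
    cv2.circle(i,(int(a[0]),int(a[1])),3,(0,255,0),1)
  return i
a=mark(Tp,350,180,130,90,3);b=mark(S,220,190,160,150,4)[:600]
im[:270,:390]=a;im[:600,400:800]=b[:600,100:500];c=cv2.resize(W['img'],(390,244));im[280:524,:390]=c
cv2.imwrite('pics/H.png',im)
"
```

```text
12.025 [ 352.75 -233.79  148.89] [-0.53  0.16  1.21  1.93 -0.16  1.16  1.11] 20.949566583647563
[2, 0, 23, -0.1, -0.1, -0.3]
[2, 0, 23, -0.0, -0.0, -0.3]
[3, 0, 22, -0.1, -0.1, -0.2]
--
origin [ 381.59 -304.1   128.39]
```

View pics/H.png

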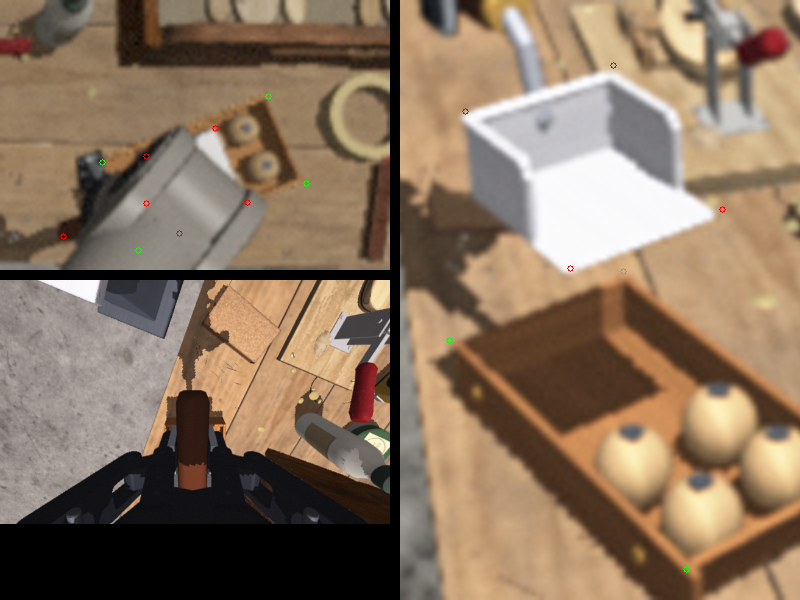

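```bash
cat >> h.py <<'E'
g=(-76,0,20.5);YT=-67.7;u=np.array([.379,-.9256,0]);T=np.array([415.9,-382.2,0])
def tray(x,z,up=0): return tcp(T+x*u+[0,0,z],YT,up,g)
E
python3 -c "
from h import *
np.set_printoptions(legacy='1.25',precision=2,suppress=True)
plan([(tray(-92,45),YT,0,3),(tray(-92,10),YT,0,4)])"
```

```text
[2, 0, 28, -0.0, -0.0, -0.2]
[2, 0, 28, -0.0, -0.1, -0.2]
[3, 1, 28, -0.0, 0.0, -0.2]
--
[0, 0, 9, -0.0, 0.0, -0.0]
[0, 0, 9, -0.0, 0.0, -0.0]
[0, 0, 8, -0.0, 0.0, -0.0]
[0, 0, 9, -0.0, 0.0, -0.0]
--
```

Emit:
jog_arm(moves=[[2,0,28,0,0,-0.2,255],[2,0,28,0,0,-0.2,255],[3,1,28,0,0,-0.2,255],[0,0,0,0,0,0,255],[0,0,0,0,0,0,255]])

```text
time: 12.8
ee_pos: [353.5, -228.3, 67.2]
orientation: [3.14, 0.001, 1.958]
contact_force: [0.6, -0.9, -2.2]
grip_width: 20.5
gripper_force: 108.3
```

```bash
python3 -c "
from h import *
np.set_printoptions(legacy='1.25',precision=2,suppress=True)
p,r,s=cur();print(p,s['orientation'],s['joint_pos'],tray(-92,45))
plan([(tray(-92,10),YT,0,4)])"
```

```text
[ 353.48 -228.31   67.23] [3.14 0.   1.96] [-0.4   0.3   1.12  2.06 -0.33  0.97  1.27] [ 352.19 -226.73   65.5 ]
[0, 0, 9, 0.0, 0.0, -0.0]
[1, 0, 9, 0.0, 0.0, -0.1]
[0, 0, 10, 0.1, 0.1, 0.0]
[1, -1, 9, -0.0, -0.0, -0.0]
--
```

Emit:
jog_arm(moves=[[0,0,9,0,0,0,255],[0,0,9,0,0,0,255],[1,0,9,0,0,0,255],[0,0,8,0,0,0,255],[0,0,0,0,0,0,255],[0,0,0,0,0,0,255]])

```text
time: 13.55
ee_pos: [352.1, -227.6, 31.4]
orientation: [3.142, 0.0, 1.956]
contact_force: [-0.5, 0.8, -2.6]
grip_width: 20.9
gripper_force: 108.3
```

Emit:
jog_arm(moves=[[0,0,3,0,0,0,255],[0,0,2,0,0,0,255],[0,0,0,0,0,0,255],[0,0,0,0,0,0,255]])

```text
time: 14.05
ee_pos: [352.1, -227.3, 26.3]
orientation: [3.141, 0.0, 1.956]
contact_force: [0.3, 1.3, -1.8]
grip_width: 20.9
gripper_force: 108.3
```

Emit:
jog_arm(moves=[[0,0,1,0,0,0,255],[0,0,1,0,0,0,255],[0,0,0,0,0,0,255]])

```text
time: 14.42
ee_pos: [352.1, -226.9, 25.2]
orientation: [3.141, -0.002, 1.957]
contact_force: [-4.0, 4.8, 11.3]
grip_width: 20.9
gripper_force: 110.3
```

Emit:
jog_arm(moves=[[-8,0,-0.8,0,0,0,255],[-10,0,0,0,0,0,255],[-10,0,0,0,0,0,255],[-10,0,0,0,0,0,255],[-10,0,0,0,0,0,255],[-10,0,0,0,0,0,255],[-8,0,0,0,0,0,255],[0,0,0,0,0,0,255]])

```text
time: 15.42
ee_pos: [376.1, -285.2, 25.5]
orientation: [3.141, -0.008, 1.957]
contact_force: [-4.1, 9.9, 12.5]
grip_width: 20.8
gripper_force: 110.4
```

```bash
cat >> h.py <<'E'
def where():
    p,r,s=cur();o=p-(r*Ro.from_matrix(np.diag([-1.,1,-1]))).apply(g);q=o-T
    S=(r*Ro.from_matrix(np.diag([-1.,1,-1])))
    print('t',s['time'],'origin',o.round(1),'tray x',round(q@u,1),'lip',round(q@u+92*S.as_matrix()[:,0]@u,1),'lat',round(q@[.9256,.379,0],1),'up',round(np.degrees(np.arcsin(S.as_matrix()[2,0])),1),'F',np.round(s['contact_force'],1),'j',np.round(s['joint_pos'],2))
E
python3 -c "
from h import *
where()"
```

```text
t 15.425 origin [ 404.7 -355.4    4.4] tray x -29.0 lip 63.0 lat -0.2 up -0.4 F [-4.1  9.9 12.5] j [-0.13  0.49  0.97  1.97 -0.5   0.96  1.48]
```

Emit:
jog_arm(moves=[[-6,0,-0.5,0,0,0,255],[-6,0,0,0,0,0,255],[-5,0,0,0,0,0,255],[0,0,0,0,0,0,255]])

```text
time: 15.92
ee_pos: [383.7, -304.9, 25.6]
orientation: [-3.142, 0.001, 1.956]
contact_force: [1.9, 0.7, -1.3]
grip_width: 20.9
gripper_force: 108.3
```

```bash
python3 -c "
from h import *
where()
D=shot('side','I')
# blob centres of pale knobs in side view
h=cv2.cvtColor(D['img'],cv2.COLOR_BGR2HSV);print('lip px',proj(D,T+86*u+[0,0,7]).round(),'wall px',proj(D,T+88*u+[0,0,5]).round())
gr=cv2.cvtColor(cv2.resize(D['img'][240:340,240:380],None,fx=4,fy=4,interpolation=cv2.INTER_CUBIC),cv2.COLOR_BGR2GRAY)
ci=cv2.HoughCircles(gr,cv2.HOUGH_GRADIENT,1,50,param1=100,param2=16,minRadius=30,maxRadius=46)
for x,y,rr in (ci[0] if ci is not None else []):
  P=pl(D,240+x/4,240+y/4,26);q=np.r_[P,0]-T;print(x,y,rr,'tray x %.0f lat %.0f'%(q@u,q@[.9256,.379,0]))
"
```

```text
t 15.925 origin [ 412.3 -375.4    5.2] tray x -7.7 lip 84.3 lat -0.8 up 0.1 F [ 1.9  0.7 -1.3] j [-0.09  0.51  0.96  1.93 -0.51  0.97  1.5 ]
lip px [335. 324.] wall px [335. 325.]
418.5 264.5 42.1 tray x 77 lat 31
351.5 237.5 36.6 tray x 42 lat 19
349.5 291.5 33.8 tray x 72 lat -6
293.5 115.5 39.9 tray x -61 lat 58
```

Emit:
jog_arm(moves=[[-3,0,0,0,0,0,255],[-2,0,0,0,0,0,255],[0,0,0,0,0,0,255]])

```text
time: 16.35
ee_pos: [385.2, -308.8, 25.6]
orientation: [3.141, -0.0, 1.957]
contact_force: [-0.8, 2.8, 1.1]
grip_width: 20.9
gripper_force: 108.9
```

```bash
python3 -c "
from h import *
where()
plan([(tray(-4,6,5),YT,5,3),(tray(1,8,10),YT,10,3),(tray(6,10,15),YT,15,3)])"
```

```text
t 16.35 origin [ 413.8 -379.2    5.1] tray x -3.6 lip 88.5 lat -0.8 up -0.0 F [-0.8  2.8  1.1] j [-0.08  0.52  0.96  1.92 -0.51  0.97  1.51]
[np.int64(1), np.int64(0), np.int64(2), np.float64(-0.0), np.float64(-1.7), np.float64(-0.1)]
[np.int64(0), np.int64(0), np.int64(2), np.float64(-0.0), np.float64(-1.6), np.float64(-0.0)]
[np.int64(1), np.int64(0), np.int64(2), np.float64(-0.0), np.float64(-1.7), np.float64(-0.1)]
--
[np.int64(-1), np.int64(0), np.int64(2), np.float64(-0.0), np.float64(-1.7), np.float64(0.0)]
[np.int64(-1), np.int64(0), np.int64(1), np.float64(-0.0), np.float64(-1.6), np.float64(0.0)]
[np.int64(-1), np.int64(0), np.int64(2), np.float64(-0.0), np.float64(-1.7), np.float64(0.0)]
--
[np.int64(-1), np.int64(0), np.int64(2), np.float64(-0.0), np.float64(-1.7), np.float64(0.0)]
[np.int64(-2), np.int64(0), np.int64(2), np.float64(-0.0), np.float64(-1.6), np.float64(0.0)]
[np.int64(-1), np.int64(0), np.int64(2), np.float64(-0.0), np.float64(-1.7), np.float64(0.0)]
--
```

Emit:
jog_arm(moves=[[0,0,2,0,-1.7,0,255],[0,0,2,0,-1.7,0,255],[0,0,2,0,-1.7,0,255],[-1,0,2,0,-1.7,0,255],[-1,0,1,0,-1.7,0,255],[-1,0,2,0,-1.7,0,255],[0,0,0,0,0,0,255]])

```text
time: 17.23
ee_pos: [385.8, -311.3, 14.3]
orientation: [-3.141, 0.176, 1.957]
contact_force: [0.4, 0.2, -3.3]
grip_width: 20.8
gripper_force: 108.2
```

```bash
python3 -c "
from h import *
np.set_printoptions(legacy='1.25')
where()
plan([(tray(6,11,16),YT,16,4)])"
```

```text
t 17.225 origin [ 415.3 -384.     7.4] tray x 1.4 lip 92.0 lat -1.2 up 10.1 F [ 0.4  0.2 -3.3] j [-0.25  0.46  1.03  2.08 -0.48  0.7   1.43]
[-1, 0, 1, -0.0, -1.5, -0.0]
[-1, 1, 2, -0.0, -1.4, -0.1]
[0, 0, 1, -0.1, -1.5, -0.0]
[-1, 0, 1, 0.0, -1.5, -0.1]
--
```

Emit:
jog_arm(moves=[[-1,0,1,0,-1.5,0,255],[-1,0,2,0,-1.5,0,255],[0,0,1,0,-1.5,0,255],[-1,0,1,0,-1.5,0,255],[0,0,0,0,0,0,255],[0,0,0,0,0,0,255],[0,0,0,0,0,0,255]])

```text
time: 18.1
ee_pos: [388.3, -316.5, 11.0]
orientation: [3.141, 0.283, 1.956]
contact_force: [-0.6, 0.2, -2.4]
grip_width: 20.5
gripper_force: 108.2
```

```bash
python3 -c "
from h import *
np.set_printoptions(legacy='1.25')
where()
D=shot('side','J')
gr=cv2.cvtColor(cv2.resize(D['img'][230:340,240:380],None,fx=4,fy=4,interpolation=cv2.INTER_CUBIC),cv2.COLOR_BGR2GRAY)
ci=cv2.HoughCircles(gr,cv2.HOUGH_GRADIENT,1,50,param1=100,param2=16,minRadius=30,maxRadius=46)
for x,y,rr in (ci[0] if ci is not None else []):
  P=pl(D,240+x/4,230+y/4,40);q=np.r_[P,0]-T;print(x,y,rr,'tray x %.0f lat %.0f'%(q@u,q@[.9256,.379,0]))
plan([(tray(6,55,20),YT,20,5)])"
```

```text
t 18.1 origin [ 417.8 -389.4   12.6] tray x 7.4 lip 95.8 lat -0.9 up 16.2 F [-0.6  0.2 -2.4] j [-0.35  0.44  1.07  2.17 -0.47  0.55  1.39]
368.5 263.5 43.2 tray x 53 lat 20
228.5 120.5 31.9 tray x -94 lat 37
321.5 239.5 31.2 tray x 24 lat 14
[-2, 0, -7, -0.0, -0.8, -0.0]
[-2, 0, -7, -0.0, -0.7, -0.1]
[-2, 0, -8, -0.0, -0.8, -0.0]
[-2, 1, -7, -0.0, -0.7, -0.1]
[-2, 0, -7, -0.1, -0.8, -0.0]
--
```

Emit:
jog_arm(moves=[[-2,0,-8,0,-0.8,0,255],[-2,0,-8,0,-0.8,0,255],[-3,0,-8,0,-0.8,0,255],[-3,0,-8,0,-0.8,0,255],[-3,0,-10,0,-0.8,0,255],[-4,0,-12,0,0,0,255],[-4,0,-12,0,0,0,255],[0,0,0,0,0,0,255]])

```text
time: 19.15
ee_pos: [388.6, -315.2, 80.9]
orientation: [3.138, 0.353, 1.956]
contact_force: [-0.5, -0.0, -3.1]
grip_width: 20.8
gripper_force: 108.2
```

Emit:
jog_arm(moves=[[-5,0,-15,0,0,0,255],[-5,0,-15,0,0,0,255],[0,0,0,0,0,0,255],[0,0,0,0,0,0,255]])

```text
time: 19.65
ee_pos: [386.5, -313.3, 110.6]
orientation: [-3.141, 0.351, 1.956]
contact_force: [-0.0, -0.1, -4.7]
grip_width: 20.4
gripper_force: 108.2
```

```bash
python3 -c "
from h import *
np.set_printoptions(legacy='1.25')
where()
from workcell import robot
print(np.mean([robot.read_state()['contact_force'] for _ in range(5)],0))
D=shot('side','K')
c=lambda q:proj(D,T+q[0]*u+q[1]*np.array([.9256,.379,0])+[0,0,q[2]]).round()
print('tray corners',[c(q) for q in [(-105,55,36),(-105,-55,36),(108,55,36),(108,-55,36)]])
for (a,b,c0,d) in [(150,350,230,390)]:
  gr=cv2.cvtColor(cv2.resize(D['img'][a:b,c0:d],None,fx=4,fy=4,interpolation=cv2.INTER_CUBIC),cv2.COLOR_BGR2GRAY)
  ci=cv2.HoughCircles(gr,cv2.HOUGH_GRADIENT,1,40,param1=100,param2=17,minRadius=28,maxRadius=46)
  for x,y,rr in (ci[0] if ci is not None else []): 
    X=(c0+x/4,a+y/4); print(np.round(X,1),rr, cv2.cvtColor(D['img'],cv2.COLOR_BGR2HSV)[int(X[1])-1,int(X[0])])
p,r,s=cur();S=r*Ro.from_matrix(np.diag([-1.,1,-1]));o=p-S.apply(g)
print('scoop lip',[proj(D,o+S.apply(q)).round() for q in [(92,40,2),(92,-40,2),(0,40,45),(0,-40,45)]])
h=cv2.cvtColor(D['img'],cv2.COLOR_BGR2HSV);print(h[50:51,50])
"
```

```text
t 19.65 origin [ 415.9 -385.9  117.5] tray x 3.5 lip 89.9 lat -1.4 up 20.1 F [-0.  -0.1 -4.7] j [-0.7   0.16  1.28  2.12  0.08  0.69  0.89]
[-0.01075397 -0.12789903 -4.69786936]
tray corners [array([301., 257.]), array([258., 274.]), array([365., 305.]), array([317., 331.])]
[290.9 213.4] 30.7 [ 21 101 232]
[307.1 192.4] 43.2 [ 18  87 205]
scoop lip [array([352., 250.]), array([315., 266.]), array([318., 225.]), array([282., 237.])]
[[ 23  14 162]]
```

```bash
python3 -c "
from h import *
D=np.load('sideK.npz')['img'];Z=np.load('side0.npz')['img']
hz=cv2.cvtColor(Z,cv2.COLOR_BGR2HSV);hd=cv2.cvtColor(D,cv2.COLOR_BGR2HSV)
for (x,y) in [(325,294),(340,304),(304,306),(320,318),(285,290)]: print('z0',(x,y),hz[y-2:y+2,x-1:x+2].reshape(-1,3).mean(0).round())
C={'o':0}
def ch(p):
  h,s,v=[int(a) for a in p]
  if s<45: return '#' if v>150 else '.'
  if s>135: return 't' if v>70 else ','
  return 'O' if v>165 else '-'
for y in range(205,335,3): print(y,''.join(ch(hd[y,x]) for x in range(250,376,2)))
"
```

```text
z0 (325, 294) [ 22.  76. 249.]
z0 (340, 304) [ 22.  74. 250.]
z0 (304, 306) [ 21.  81. 245.]
z0 (320, 318) [ 22.  77. 248.]
z0 (285, 290) [ 13. 145. 204.]
205 O-........--OOO-...-O-OOOOO---O---OO.OOO-,--OOOOOOOO-.#----tttt
208 OO---..--...---tt-OttO-OOOOOOOOOO---..--..OOOOOOOOOO-tttttttttt
211 OOOOOOO--..##-,,tttttttOOOOOOOOOOOO-.-OO..OOOOOOOOOO-tt--------
214 OOOOOOO-....#.,,tttO##O-OOOOOOOOOOOO.-OO..OOOOOOOOO--,---------
217 OOOOOOOO--..#.,,,ttO###O-OOOOOOOOOO#..###.#OOOOOOOOO-----------
220 OOOOOOOO--..##-----O.###--OOOOOOOOO#########OOOOOOO------------
223 OOOOOOOOO---.#-OO---O-###-OOOOOOOOOOOO##OOOOOOOOOOO--,---------
226 OOOOOOOOOO-..#-OOOOOOO.###-OOOOOOO#####OOOOOOOOOOOO--t---------
229 OOOOOOOOOOOOOOOOOOOOOO-###--O######.......##OOOOOOO--t---------
232 OOOOOOOOOOOOOOOOOOOOOO-.#########OOOO...#..##-------,t---------
235 OOOOOOOOOOOOOOOOOOOOO##########OOOOOOOOOOOOO##--OOO--t-----,---
238 O---O--OO-------O#############OOOOOOOOOOOOOOO#OOOOO--t---------
241 ----------------.########OOOOOOOOOO-OOOOOOOOO#--OOO--t--------,
244 -----------------......###OOOOOOOOOOOOOOOOOOO##------t---
[... 1346 characters left out ...]
tttttttttttttOOOOOO-
307 .OOOOOOOOOOOO--tttttttttttttttttttttttttttttttttttt,ttttttOOOOO
310 .-OOOOOOOOOOOO--tttttttttttttttttttttttttttttttttttttttttt-OOOO
313 .-OOOOOOOOOOOOOO-t,ttttttttttttttttttttttttttttttttttttttt-OOOO
316 .-OOOOOOOOOOOOOOO--tttttttttttttttttttttttttttttttttttttttOOOOO
319 ..OOOOOOOOOOOOOOOOO-t,tttttttttttttttttttttttttttttt---tttOOOOO
322 ..OOOOOOOOOOOOOOOOOOO-tttttttttttttttttttttttttttt-OOOOO-tOOOOO
325 ..-OOOOOOOOOOOOOOOOOOO-tttttttttttttttttttttttt--OOOOOOOOOOOOOO
328 ..-OOOOOOOOOOOOOOOOOOOO--ttttttttttttttttttt--OOOOOOOOOOOOOOOOO
331 ..-OOOOOOOOOOOOOOOOOOOOOO-ttttttttttttttt---OOOOOOOOOOOOOOOOOOO
334 ...OOOOOOOOOOOOOOOOOOOOOOO-t,tttttttttt--OOO-OOOOOOOOOOOOOOOOOO
```

```bash
cat >> h.py <<'E'
F=np.array([534.3,271,0]);YH=36.6;hx=np.array([np.cos(np.radians(YH)),np.sin(np.radians(YH)),0])
def hop(lipin,z,up): # scoop lip 'lipin' mm past the front face; lip underside at height z
    S=Ro.from_euler("ZY",[YH,-up],degrees=True);o=F+hx*lipin+[0,0,z]-S.apply([92,0,0]);return o+S.apply(g)
E
python3 -c "
from h import *
np.set_printoptions(legacy='1.25')
print(hop(-40,95,12),hop(80,95,12),hop(80,90,0),hop(-40,130,20))
plan([((388,-275,130),YT,20,2),((398,-60,200),YT,20,6),((400,-20,205),YT,20,2)])"
```

```text
[366.8395108  146.6328651   80.12286176] [463.17760783 218.1798501   80.12286176] [463.65206218 218.532211   110.5       ] [369.81893774 148.84558282  91.80431465]
[13, 8, -15, -0.1, 0.1, -0.1]
[13, 8, -15, -0.1, 0.0, -0.1]
--
[27, 15, -22, 0.0, 0.0, 0.0]
[26, 15, -22, 0.0, 0.0, 0.0]
[27, 15, -22, 0.0, 0.0, 0.0]
[26, 16, -22, 0.0, 0.0, 0.0]
[27, 15, -23, 0.0, 0.0, 0.0]
[26, 15, -22, 0.0, 0.0, 0.0]
--
[16, 9, -8, 0.0, 0.0, 0.0]
[17, 8, -9, 0.0, 0.0, 0.0]
--
```

Emit:
jog_arm(moves=[[8,5,-12,0,0,0,255],[16,9,-17,0,0,0,255],[26,15,-22,0,0,0,255],[27,15,-22,0,0,0,255],[27,15,-22,0,0,0,255],[27,15,-22,0,0,0,255],[27,15,-22,0,0,0,255],[24,14,-18,0,0,0,255]])

```text
time: 20.7
ee_pos: [398.0, -64.7, 195.5]
orientation: [3.141, 0.351, 1.957]
contact_force: [0.9, -1.2, -2.6]
grip_width: 20.8
gripper_force: 108.3
```

```bash
python3 -c "
from h import *
np.set_printoptions(legacy='1.25')
where()
p=cur()[0]
w=[(p*(1-f)+np.array([372,110,215])*f,YT+(YH-YT)*f,20,n) for f,n in ((.3,4),(.6,4),(.85,4),(1,3))]
plan(w)"
```

```text
t 20.7 origin [ 427.5 -137.3  202.4] tray x -222.3 lip -135.9 lat 103.5 up 20.1 F [ 0.9 -1.2 -2.6] j [-1.06 -0.15  0.75  2.04  0.48  1.22 -0.1 ]
[12, 3, -6, -2.7, 0.0, -7.4]
[11, 5, -5, -2.7, 0.0, -7.4]
[10, 6, -6, -2.7, 0.1, -7.4]
[9, 8, -5, -2.7, -0.0, -7.4]
--
[8, 10, -4, -2.7, -0.0, -7.3]
[7, 10, -5, -2.6, 0.0, -7.4]
[6, 12, -3, -2.7, -0.0, -7.3]
[4, 12, -3, -2.7, -0.0, -7.4]
--
[2, 11, -2, -2.2, -0.0, -6.1]
[1, 11, -2, -2.2, -0.0, -6.1]
[0, 11, -1, -2.3, -0.0, -6.2]
[-2, 11, 0, -2.2, -0.0, -6.1]
--
[-2, 9, 0, -1.8, -0.0, -4.9]
[-3, 8, -1, -1.8, -0.0, -4.9]
[-3, 8, 1, -1.7, -0.0, -4.9]
--
```

Emit:
jog_arm(moves=[[12,3,-3,-1.7,0,-4.7,255],[11,5,-3,-2.7,0,-7.4,255],[10,6,-3,-2.7,0,-7.4,255],[9,8,-3,-2.7,0,-7.4,255],[8,10,-3,-2.7,0,-7.4,255],[7,10,-3,-2.7,0,-7.4,255],[6,12,-2,-2.7,0,-7.4,255],[4,12,-2,-2.7,0,-7.4,255]])

```text
time: 21.7
ee_pos: [388.1, 33.6, 191.4]
orientation: [-3.136, 0.347, 3.013]
contact_force: [-0.6, -0.0, -3.0]
grip_width: 20.8
gripper_force: 108.9
```

Emit:
jog_arm(moves=[[2,11,-1,-2.2,0,-6.1,255],[1,11,-1,-2.2,0,-6.1,255],[0,11,0,-2.2,0,-6.1,255],[-2,11,0,-2.2,0,-6.1,255],[-2,9,0,-2.2,0,-6.1,255],[0,0,0,-1.8,0,-5,255],[0,0,0,0,0,0,255]])

```text
time: 22.58
ee_pos: [385.7, 86.3, 193.3]
orientation: [-3.137, 0.344, -2.619]
contact_force: [-0.3, -0.4, -2.3]
grip_width: 20.9
gripper_force: 108.9
```

```bash
python3 -c "
from h import *
np.set_printoptions(legacy='1.25')
where()
p,r,s=cur();print(p,s['orientation'],s['grip_width'])
plan([((368,147,100),YH,20,6),(hop(-30,96,12),YH,12,4)])
D=shot('side','L');W=shot('wrist','L')
S=r*Ro.from_matrix(np.diag([-1.,1,-1]));o=p-S.apply(g)
print('scoop lip',[proj(D,o+S.apply(q)).round() for q in [(92,40,2),(92,-40,2),(0,40,45),(0,-40,45)]])
print('hopper front pred side',[proj(D,F+hx*0+np.array([-hx[1],hx[0],0])*k+[0,0,z]).round() for k in (65,-65) for z in (0,172)])
print('wrist hop front top pred',[proj(W,F+np.array([-hx[1],hx[0],0])*k+[0,0,172]).round() for k in (65,-65)])
"
```

```text
t 22.575 origin [453.8 125.4 199.6] tray x -455.4 lip -467.0 lat 227.4 up 19.7 F [-0.3 -0.4 -2.3] j [-0.22 -0.28  0.06  2.17 -0.12  0.92  1.99]
[385.71466441  86.30893662 193.31918576] [-3.13676565  0.34357971 -2.61949931] 20.94744038065118
[3, 10, 15, -0.4, -0.1, -1.0]
[3, 11, 16, -0.4, -0.0, -1.1]
[2, 10, 15, -0.5, -0.1, -1.0]
[3, 10, 16, -0.4, -0.0, -1.1]
[2, 10, 16, -0.4, -0.1, -1.0]
[2, 10, 16, -0.4, -0.0, -1.1]
--
[0, 0, 5, -0.0, 2.0, 0.0]
[-1, 0, 5, -0.0, 2.0, 0.0]
[-1, 0, 5, -0.0, 2.0, 0.0]
[-1, 0, 5, -0.0, 2.0, 0.0]
--
scoop lip [array([295., 127.]), array([311., 130.]), array([269., 129.]), array([286., 133.])]
hopper front pred side [array([288., 182.]), array([286., 137.]), array([315., 190.]), array([313., 142.])]
wrist hop front top pred [array([448., 354.]), array([335., 360.])]
```

Emit:
jog_arm(moves=[[3,10,15,-0.4,0,-1,255],[3,10,16,-0.4,0,-1,255],[3,10,15,-0.4,0,-1,255],[3,10,16,-0.4,0,-1,255],[2,10,16,-0.4,0,-1,255],[2,10,16,-0.4,0,-1,255],[0,0,0,0,0,0,255],[0,0,0,0,0,0,255]])

```text
time: 23.68
ee_pos: [369.7, 147.4, 101.7]
orientation: [-3.14, 0.348, -2.506]
contact_force: [-0.2, 0.2, -3.0]
grip_width: 20.9
gripper_force: 108.8
```

```bash
cat >> h.py <<'E'
def hw():
    p,r,s=cur();S=r*Ro.from_matrix(np.diag([-1.,1,-1]));o=p-S.apply(g);l=o+S.apply([92,0,0])
    n=np.array([-hx[1],hx[0],0]);e=S.as_matrix()[:,0]
    print('t',s['time'],'lip in %.1f lat %.1f z %.1f | origin in %.1f lat %.1f z %.1f | yaw %.1f up %.1f'%((l-F)@hx,(l-F)@n,l[2],(o-F)@hx,(o-F)@n,o[2],np.degrees(np.arctan2(e[1],e[0])),np.degrees(np.arcsin(e[2]))),'F',np.round(s['contact_force'],1),'j',np.round(s['joint_pos'],2))
E
python3 -c "
from h import *
np.set_printoptions(legacy='1.25')
hw()
D=shot('side','M')
plan([(hop(-30,96,12),YH,12,5)])
h=cv2.cvtColor(D['img'],cv2.COLOR_BGR2HSV)
def ch(p):
  h,s,v=[int(a) for a in p]
  if s<45: return '#' if v>150 else '.'
  if s>135: return 't' if v>70 else ','
  return 'O' if v>165 else '-'
for y in range(125,196,2): print(y,''.join(ch(h[y,x]) for x in range(255,350,1)))
p,r,s=cur();S=r*Ro.from_matrix(np.diag([-1.,1,-1]));o=p-S.apply(g)
print('scoop lip',[proj(D,o+S.apply(q)).round() for q in [(92,43,2),(92,-43,2),(0,43,45),(0,-43,45)]])
"
```

```text
t 23.675 lip in -40.9 lat -1.7 z 139.8 | origin in -127.4 lat -1.4 z 108.4 | yaw 36.4 up 19.9 F [-0.2  0.2 -3. ] j [-0.3  -0.16 -0.01  2.34 -0.18  0.64  2.02]
[0, 0, 4, -0.0, 1.6, -0.0]
[0, 1, 5, -0.1, 1.6, -0.1]
[0, 0, 4, -0.0, 1.6, -0.0]
[0, 0, 5, -0.0, 1.6, -0.1]
[-1, 0, 4, -0.1, 1.6, -0.0]
--
125 ###############################################################################################
127 ###############################################################################################
129 ###############################################################################################
131 ###########################..###########################O##############O#######################
133 ######################..##..######################################################OOOOOO#######
135 ######################...#....##.#######O#OO######################################OOOOOO-######
137 ######################..###..###OOOOO#######################################OOOOOOOOOO---------
139 ######################...##..###---OOOO###############################OOOOOOOOOOOOOOOOO--------
14
[... 2192 characters left out ...]
OOOOO
185 ---------..----------------OOOOOOO-OOOOOOO----------------OOO-..#OOOOOOOOOOOOOOOOOOOOOOOOOOOOOO
187 -OOOOOOOOOOOOO---------------------OOOOOOOOOOOO--------OOOOOOO-..##OOOOOOOOOOOOOOOOOOOOOOOOOOOO
189 OOOOOOO--------------------------------OOOOOOOOOOOOOO---OOOOOO....##OOOOOOOOOOOOOOOOOOOOOOOOOOO
191 OOO------------------------------OOOOOOOOOOO--OOOOOOOO-OOOOOOOO.....##-OOOOOOOOOOOOOO---OOOOOOO
193 OOO------------------------------OOOOOOOOOOO----OOOOOOOOOOOOO--......#######OOOOOOOO------OOOOO
195 OOOOOO------------------------OO--OOOOOOOOOO-----OOOOOOOOOOOOO----....#####.#OOOOOOOO-------OOO
scoop lip [array([283., 149.]), array([301., 153.]), array([261., 153.]), array([279., 157.])]
```

Emit:
jog_arm(moves=[[0,0,4,0,1.6,0,255],[0,1,5,0,1.6,0,255],[0,0,4,0,1.6,0,255],[0,0,5,0,1.6,0,255],[-1,1,4,0,1.6,0,255],[0,0,0,0,0,0,255],[0,0,0,0,0,0,255]])

```text
time: 24.6
ee_pos: [373.6, 153.5, 80.2]
orientation: [-3.141, 0.207, -2.506]
contact_force: [-1.2, -0.2, -4.5]
grip_width: 21.0
gripper_force: 108.9
```

```bash
python3 -c "
from h import *
np.set_printoptions(legacy='1.25')
hw()
plan([(hop(10,96,12),YH,12,4),(hop(85,94,12),YH,12,8)])
"
```

```text
t 24.6 lip in -30.4 lat 0.9 z 94.7 | origin in -120.4 lat 1.2 z 75.8 | yaw 36.4 up 11.9 F [-1.2 -0.2 -4.5] j [-0.32 -0.02 -0.06  2.23 -0.08  0.73  1.88]
[-10, 0, 2, -0.0, -0.0, -0.0]
[-10, -1, 2, -0.0, -0.1, -0.1]
[-10, 0, 2, -0.1, 0.0, -0.0]
[-10, 0, 1, 0.0, -0.0, -0.1]
--
[-9, 0, 2, 0.0, -0.0, 0.0]
[-9, 0, 2, 0.0, -0.0, 0.0]
[-9, 0, 3, 0.0, -0.0, 0.0]
[-9, 0, 2, 0.0, -0.0, 0.0]
[-9, 0, 2, 0.0, -0.0, 0.0]
[-10, 0, 2, 0.0, -0.0, 0.0]
[-9, 0, 3, 0.0, -0.0, 0.0]
[-9, 0, 2, 0.0, -0.0, 0.0]
--
```

Emit:
jog_arm(moves=[[-8,0,2,0,0,0,255],[-10,0,2,0,0,0,255],[-10,0,2,0,0,0,255],[-10,0,2,0,0,0,255],[-9,0,2,0,0,0,255],[-7,0,2,0,0,0,255],[0,0,0,0,0,0,255]])

```text
time: 25.48
ee_pos: [418.4, 186.5, 79.4]
orientation: [-3.141, 0.207, -2.506]
contact_force: [-0.9, -1.2, -2.9]
grip_width: 20.7
gripper_force: 108.9
```

Emit:
jog_arm(moves=[[-8,0,2,0,0,0,255],[-10,0,2,0,0,0,255],[-10,0,2,0,0,0,255],[-10,0,2,0,0,0,255],[-9,0,2,0,0,0,255],[0,0,0,0,0,0,255]])

```text
time: 26.22
ee_pos: [457.8, 215.6, 79.6]
orientation: [-3.141, 0.208, -2.506]
contact_force: [-0.9, 0.4, -5.8]
grip_width: 20.6
gripper_force: 108.6
```

```bash
python3 -c "
from h import *
np.set_printoptions(legacy='1.25')
hw()
plan([(hop(85,96,12),YH,12,2),(hop(86,84,2),YH,2,4),(hop(86,66,-10),YH,-10,4),(hop(84,50,-20),YH,-20,4)])
"
```

```text
t 26.225 lip in 74.2 lat 0.6 z 94.3 | origin in -15.8 lat 0.9 z 75.2 | yaw 36.4 up 11.9 F [-0.9  0.4 -5.8] j [-0.37  0.18 -0.08  2.01 -0.03  0.74  1.78]
[-5, -1, 0, -0.0, -0.0, -0.1]
[-6, 0, 1, -0.1, -0.1, -0.1]
--
[-1, 0, -4, 0.0, 2.5, 0.0]
[-1, 0, -5, 0.0, 2.5, 0.0]
[-1, 0, -4, 0.0, 2.5, 0.0]
[0, 0, -4, 0.0, 2.5, 0.0]
--
[-2, 0, -4, 0.0, 3.0, 0.0]
[-2, 0, -5, 0.0, 3.0, 0.0]
[-1, 0, -4, 0.0, 3.0, 0.0]
[-1, 0, -4, 0.0, 3.0, 0.0]
--
[-2, 0, -3, 0.0, 2.5, 0.0]
[-1, 0, -4, 0.0, 2.5, 0.0]
[-2, 0, -3, 0.0, 2.5, 0.0]
[-1, 0, -4, 0.0, 2.5, 0.0]
--
```

```bash
python3 -c "
from h import *
np.set_printoptions(legacy='1.25')
plan([(hop(79,86,3),YH,3,3),(hop(79,68,-8),YH,-8,4),(hop(78,54,-17),YH,-17,4)])
"
```

```text
[-3, 0, -6, -0.0, 3.0, -0.1]
[-2, -1, -5, -0.0, 3.0, -0.0]
[-2, 0, -6, -0.1, 2.9, -0.1]
--
[-2, 0, -3, 0.0, 2.8, 0.0]
[-1, 0, -4, 0.0, 2.7, 0.0]
[-1, 0, -4, 0.0, 2.8, 0.0]
[-1, 0, -3, 0.0, 2.7, 0.0]
--
[-2, 0, -3, 0.0, 2.3, 0.0]
[-1, 0, -3, 0.0, 2.2, 0.0]
[-2, 0, -3, 0.0, 2.3, 0.0]
[-1, 0, -4, 0.0, 2.2, 0.0]
--
```

Emit:
jog_arm(moves=[[-3,0,-6,0,3,0,255],[-2,0,-5,0,3,0,255],[-2,0,-6,0,3,0,255],[-2,0,-3,0,2.8,0,255],[-1,0,-4,0,2.7,0,255],[-1,0,-4,0,2.8,0,255],[-1,0,-3,0,2.7,0,255],[-2,0,-3,0,2.3,0,255]])

```text
time: 27.22
ee_pos: [467.7, 222.7, 114.5]
orientation: [-3.141, -0.18, -2.507]
contact_force: [-1.5, -1.3, -3.0]
grip_width: 20.7
gripper_force: 108.7
```

Emit:
jog_arm(moves=[[-1,0,-3,0,2.3,0,255],[-2,0,-3,0,2.3,0,255],[-1,0,-4,0,2.2,0,255],[0,0,0,0,0,0,255],[0,0,0,0,0,0,255],[0,0,0,0,0,0,255],[0,0,0,0,0,0,255]])

```text
time: 28.1
ee_pos: [471.7, 225.7, 123.5]
orientation: [-3.141, -0.299, -2.507]
contact_force: [-2.0, -1.0, -4.0]
grip_width: 20.6
gripper_force: 108.6
```

```bash
python3 -c "
from h import *
np.set_printoptions(legacy='1.25')
hw()
p,r,s=cur();S=r*Ro.from_matrix(np.diag([-1.,1,-1]));o=p-S.apply(g)
D=shot('side','N');W=shot('wrist','N')
h=cv2.cvtColor(D['img'],cv2.COLOR_BGR2HSV)
def ch(p):
  h,s,v=[int(a) for a in p]
  if s<45: return '#' if v>150 else '.'
  if s>135: return 't' if v>70 else ','
  return 'O' if v>165 else '-'
for y in range(131,186,2): print(y,''.join(ch(h[y,x]) for x in range(265,330,1)))
"
```

```text
t 28.1 lip in 77.2 lat 0.3 z 54.4 | origin in -10.7 lat 0.7 z 81.5 | yaw 36.4 up -17.1 F [-2. -1. -4.] j [-0.47  0.55 -0.05  1.38  0.06  1.51  1.67]
131 ##########...-...-.....................#######O##################
133 ###########.....--...........-.-....-O###########################
135 ###########..............--.........#############################
137 ###########.---------.............###############################
139 ##########..,,,,,,,,,-....-....#############################OOOOO
141 ##########.-,,,,,,,,,-.......--,tOOOOOOO#############OOOOOOOOOOOO
143 ##########...--,--,,-.....-.-,-,ttt------------OOOOOOOOOOOOOOOOOO
145 ############......--........---------------------OOOOOOOOOOOOOOOO
147 ############...............--........------------OOOOOOOOOOOOOOOO
149 ############.....#.........----...............---OOOOOOOOOOOOOOOO
151 ############....##..#.----------...............--OOOOOOOOOOOOOOOO
153 ############....##....----.....................--OOOOOOOOOOOOOOOO
155 ###########...........----...##.....#########..--OOOOOOOOOOOOOOOO
157 #########............##---.........##
[... 308 characters left out ...]

167 t,,-..................-------------..########...--OOOOOOOOOOOOOOO
169 ttt--....########.....----------------------------OOOOOOOOOOOOOOO
171 tttt-..##...........------------------------------OOOOOOOOOOOOOOO
173 ----,-------.-------------------------------------OOOOOOOOOOOOOOO
175 ...--,t-------------------------------------------OOOOOOOOOOOOOOO
177 ----tt---..---------------------------------------OOOOOOOOOOOOOOO
179 t----t--....--.-----------------------------------OOOO---OOOOOOOO
181 ----------------------------------------OOOOOOO---OOOO---OOOOOOOO
183 -t--tt,,,,-,--.-------OOOOOOOO-----------OOOOOOO----.##-OOOOOOOOO
185 .-------..----------------OOO-------------------OOO-..#OOOOOOOOOO
```

Emit:
jog_arm(moves=[[1,0,-3,0,2,0,255],[1,0,-3,0,2,0,255],[0,0,0,0,0,0,255],[0,0,0,0,0,0,255],[0,0,0,0,0,0,255],[0,0,0,0,0,0,255]])

```text
time: 28.95
ee_pos: [470.8, 224.9, 129.2]
orientation: [-3.14, -0.372, -2.507]
contact_force: [-5.2, -3.2, -4.8]
grip_width: 21.0
gripper_force: 108.7
```

```bash
python3 -c "
from h import *
np.set_printoptions(legacy='1.25')
hw()
A=shot('top','N')['img'].astype(int);B=np.load('top0.npz')['img'].astype(int)
# hopper translucent top: difference now - start
d=(A-B).mean(2)
for y in range(140,210,3): print(y,' '.join('%4d'%d[y,x] for x in range(176,246,3)))
plan([(hop(72,84,-6),YH,-6,4),(hop(60,92,0),YH,0,3),(hop(-40,92,0),YH,0,6)])
"
```

```text
t 28.95 lip in 70.6 lat 0.1 z 49.0 | origin in -15.1 lat 0.5 z 82.5 | yaw 36.3 up -21.3 F [-5.2 -3.2 -4.8] j [-0.48  0.61 -0.05  1.3   0.07  1.61  1.67]
140   70   93   91   18   27   -3   -3    1   10   -7    0    0    0   -3    2    2    0   -1    0    5   -4   -2    0    5
143   88   78   79   91   56    2  -14   -2    1    0   -1    3    0    0    1    1    3    2    0    0    0    3    1    1
146   46   41   40   43   -6  -11  -64    1    2   -2    2    0    2    0    0    2   -1   -3    2    0    0   -3    2    0
149   10    7    8   18   15  -47  -65  -15    0    0    1    2    1    2    0    0    1    2    1    0    0    0   -1    1
152    6    9    0   15    6  -38  -74  -49    0    1    1    2    2    1    0    2   -2   -1    1    1    1    3    0    2
155   10    9    5  -19  -29  -30  -69  -75  -23    0    0    1    4   -1    1    0   -4    0    1    2   -3    1    2    0
158   13    4  -19  -16  -26  -33  -46  -72  -73  -21    0    2    0    1    1    0   -2    2    3   -2    0    1    0    0
161    3  -31  -19  -21  -23  -32  -45  -62  -74  -69   -8    0    1    1    0 
[... 1707 characters left out ...]
 -9  -13   53   55   35  -39 -127  -35  -42  -60  -92  -90   -2    0    0
206  -25  -13    1    7   19   16   33   71   74   75   72   59   46  -19  -42  -28  -41  -90  -77  -75  -34  -51    0    6
209  -40   13  -10    0    4    9    8   68   80   72   73   68   66   34   32  -67 -114  -45  -62  -59  -59   -9    0    2
[3, 0, 3, -0.0, -3.8, -0.1]
[3, 0, 3, 0.0, -3.9, -0.0]
[3, -1, 2, -0.0, -3.8, -0.1]
[3, 0, 3, -0.0, -3.8, -0.0]
--
[5, 0, 4, -0.0, -2.0, -0.0]
[4, 0, 3, -0.0, -2.0, -0.0]
[5, 0, 3, -0.0, -2.0, -0.0]
--
[17, 0, 0, -0.0, -0.0, -0.0]
[16, 0, 0, -0.0, -0.0, -0.0]
[17, 0, 0, -0.0, -0.0, -0.0]
[17, 0, 0, -0.0, -0.0, -0.0]
[17, 0, 0, -0.0, -0.0, -0.0]
[16, 0, 0, -0.0, -0.0, -0.0]
--
```

Emit:
jog_arm(moves=[[3,0,3,0,-3.8,0,255],[3,0,3,0,-3.8,0,255],[3,0,2,0,-3.8,0,255],[3,0,3,0,-3.8,0,255],[4,0,3,0,-2.5,0,255],[4,0,3,0,-2.5,0,255],[4,0,3,0,-2.5,0,255],[0,0,0,0,0,0,255]])

```text
time: 30.0
ee_pos: [447.5, 207.9, 113.3]
orientation: [-3.141, 0.022, -2.507]
contact_force: [-3.6, -3.2, -3.7]
grip_width: 20.7
gripper_force: 108.6
```

```bash
python3 -c "
from h import *
np.set_printoptions(legacy='1.25')
hw()
plan([(hop(-40,94,2),YH,2,6)])
"
```

```text
t 30.0 lip in 61.1 lat 0.4 z 96.5 | origin in -30.9 lat 0.8 z 94.5 | yaw 36.4 up 1.2 F [-3.6 -3.2 -3.7] j [-0.4   0.25 -0.08  1.81  0.02  1.06  1.72]
[17, 0, 0, -0.0, -0.1, -0.0]
[17, -1, 1, -0.0, -0.2, -0.1]
[17, 0, 0, -0.0, -0.1, -0.0]
[17, 0, 0, -0.0, -0.1, -0.0]
[16, 0, 1, -0.0, -0.1, -0.1]
[17, 0, 0, -0.1, -0.2, -0.0]
--
```

Emit:
jog_arm(moves=[[8,0,4,0,0,0,255],[15,0,2,0,0,0,255],[17,0,0,0,0,0,255],[17,0,0,0,0,0,255],[17,0,0,0,0,0,255],[17,0,0,0,0,0,255],[15,0,0,0,0,0,255],[0,0,0,0,0,0,255]])

```text
time: 31.0
ee_pos: [365.3, 147.0, 105.7]
orientation: [-3.14, 0.029, -2.507]
contact_force: [0.3, 0.2, -2.4]
grip_width: 20.7
gripper_force: 108.9
```

```bash
python3 -c "
from h import *
np.set_printoptions(legacy='1.25')
hw()
D=shot('side','P');h=cv2.cvtColor(D['img'],cv2.COLOR_BGR2HSV)
def ch(p):
  h,s,v=[int(a) for a in p]
  if s<45: return '#' if v>150 else '.'
  if s>135: return 't' if v>70 else ','
  return 'O' if v>165 else '-'
for y in range(135,186,2): print(y,''.join(ch(h[y,x]) for x in range(250,330,1)))
p,r,s=cur();S=r*Ro.from_matrix(np.diag([-1.,1,-1]));o=p-S.apply(g)
print('scoop lip',[proj(D,o+S.apply(q)).round() for q in [(92,43,2),(92,-43,2),(0,43,45),(0,-43,45),(0,43,0),(0,-43,0)]])
"
```

```text
t 31.0 lip in -41.1 lat 0.5 z 90.0 | origin in -133.1 lat 0.9 z 87.4 | yaw 36.4 up 1.6 F [ 0.3  0.2 -2.4] j [-0.36  0.05 -0.07  2.06 -0.    1.    1.78]
135 .-..---...........#########...#....##########O#OO###############################
137 -.-...............#########..###...##OOOOO######################################
139 -.-.-.............#########...##..###---OOOO###############################OOOOO
141 ............-....##########...##..###--------------OOOO#############OOOOOOOOOOOO
143 .......-.-...-...##########...##...##------------------------OOOOOOOOOOOOOOOOOOO
145 --.......-...-..###########...##...##---...---------------------OOOOOOOOOOOOOOOO
147 -.-........-....###########....#...##---.............-----------OOOOOOOOOOOOOOOO
149 ...........-.--O###########....##....---......................--OOOOOOOOOOOOOOOO
151 ........-.---tttOO#########....##..#.---......................--OOOOOOOOOOOOOOOO
153 --.....-.-,,,ttttO#########....##..#.---.......................-OOOOOOOOOOOOOOOO
155 t-....-..-,,,,,t--.########.....#....---.......................-OOOOOOOOOOOOOOOO
157 ,-.......
[... 698 characters left out ...]
...##############.--------------------OOOOOOOOOOOOOOO
175 .---------tttt--..-----.......########.--------------------------OOOOOOOOOOOOOOO
177 ttttttttttttttt----ttt--..--.-####-------------------------------OOOOOOOOOOOOOOO
179 ttttttttttt-t----------....--.----------------------------O------OOOOO--OOOOOOOO
181 ------------------------------OOO----------------------OOOOOOOO--OOOO#-OOOOOOOOO
183 -----tt-t----tt-t-t-tt,,----.-OOOOOOOOOOOOOOO-----------OOOOOOO--O-.##-OOOOOOOOO
185 tttttt--------..---------O--OOOOOOOOOOO-OOOOOOO---------------OOOO-..#OOOOOOOOOO
scoop lip [array([283., 162.]), array([301., 167.]), array([263., 158.]), array([281., 162.]), array([264., 170.]), array([282., 175.])]
```

```bash
python3 -c "
from h import *
np.set_printoptions(legacy='1.25')
plan([((368,120,135),YH,0,2),((385,40,170),15,0,3),((395,60,170),-60,0,8),((416,160,170),-90,0,5)])
"
```

```text
[7, -12, -15, -0.0, 0.8, -0.1]
[7, -11, -15, -0.1, 0.9, -0.1]
--
[11, -25, -12, 0.0, -0.0, 7.2]
[8, -26, -11, 0.0, -0.0, 7.2]
[5, -27, -12, 0.0, -0.0, 7.2]
--
[-2, 2, 0, -0.0, -0.0, 9.4]
[-1, 2, 0, -0.0, -0.0, 9.3]
[-1, 3, 0, -0.0, -0.0, 9.4]
[-1, 3, 0, -0.0, -0.0, 9.4]
[0, 2, 0, -0.0, -0.0, 9.4]
[0, 3, 0, -0.0, -0.0, 9.3]
[1, 3, 0, -0.0, -0.0, 9.4]
[1, 2, 0, -0.0, -0.0, 9.4]
--
[15, 14, 0, -0.0, -0.0, 6.0]
[17, 12, 0, -0.0, -0.0, 6.0]
[18, 10, 0, -0.0, -0.0, 6.0]
[18, 8, 0, -0.0, 0.0, 6.0]
[20, 7, 0, -0.0, 0.0, 6.0]
--
```

Emit:
jog_arm(moves=[[7,-12,-15,0,0.8,0,255],[7,-11,-15,0,0.8,0,255],[11,-25,-12,0,0,7.2,255],[8,-26,-11,0,0,7.2,255],[5,-27,-12,0,0,7.2,255],[-2,2,0,0,0,9.4,255],[-1,2,0,0,0,9.4,255],[-1,3,0,0,0,9.4,255]])

```text
time: 32.05
ee_pos: [388.8, 47.7, 170.3]
orientation: [-3.141, 0.002, 2.902]
contact_force: [0.0, -0.6, -2.0]
grip_width: 20.7
gripper_force: 109.1
```

Emit:
jog_arm(moves=[[-1,3,0,0,0,9.4,255],[0,2,0,0,0,9.4,255],[0,3,0,0,0,9.4,255],[1,3,0,0,0,9.4,255],[1,2,0,0,0,9.4,255],[15,14,0,0,0,6,255],[17,12,0,0,0,6,255],[18,10,0,0,0,6,255]])

```text
time: 33.05
ee_pos: [408.3, 121.4, 170.2]
orientation: [3.14, 0.0, 1.77]
contact_force: [1.3, 0.4, -1.7]
grip_width: 20.5
gripper_force: 109.1
```

```bash
python3 -c "
from h import *
np.set_printoptions(legacy='1.25')
where();print(cur()[0])
plan([((420,200,150),-92,0,3),((420,200,40),-92,0,5)])
"
```

```text
t 33.05 origin [423.4  46.9 149.8] tray x -394.3 lip -304.0 lat 169.5 up 0.0 F [ 1.3  0.4 -1.7] j [-0.33  0.07 -0.    1.87  0.    1.2  -0.13]
[408.30497939 121.37820061 170.2226047 ]
[25, 9, 7, 0.0, 0.0, 4.5]
[25, 7, 6, 0.1, 0.0, 4.4]
[26, 5, 7, 0.0, 0.0, 4.5]
--
[0, 0, 22, 0.0, 0.0, -0.0]
[0, 0, 22, 0.0, 0.0, -0.0]
[0, 0, 22, 0.0, 0.0, -0.0]
[0, 0, 22, 0.0, 0.0, -0.0]
[1, 0, 22, 0.0, 0.0, -0.0]
--
```

Emit:
jog_arm(moves=[[25,9,7,0,0,4.5,255],[25,7,6,0,0,4.5,255],[26,5,7,0,0,4.5,255],[0,0,25,0,0,0,255],[0,0,30,0,0,0,255],[0,0,30,0,0,0,255],[0,0,20,0,0,0,255],[0,0,0,0,0,0,255]])

```text
time: 34.05
ee_pos: [417.6, 197.9, 43.4]
orientation: [-3.139, 0.002, 1.538]
contact_force: [0.6, -0.3, -1.5]
grip_width: 20.6
gripper_force: 108.9
```

Emit:
jog_arm(moves=[[0,0,8,0,0,0,255],[0,0,5,0,0,0,255],[0,0,0,0,0,0,255],[0,0,0,0,0,0,255]])

```text
time: 34.55
ee_pos: [418.2, 197.7, 31.9]
orientation: [3.142, 0.001, 1.537]
contact_force: [-0.6, 0.4, -1.8]
grip_width: 20.5
gripper_force: 109.0
```

Emit:
jog_arm(moves=[[0,0,5,0,0,0,255],[0,0,4,0,0,0,255],[0,0,1,0,0,0,255],[0,0,0,0,0,0,255],[0,0,0,0,0,0,255]])

```text
time: 35.17
ee_pos: [419.0, 199.7, 22.6]
orientation: [3.14, -0.001, 1.539]
contact_force: [0.5, 5.6, 4.9]
grip_width: 20.5
gripper_force: 110.0
```

Emit:
jog_arm(moves=[[0,0,0.5,0,0,0,255],[0,0,0,0,0,0,200],[0,0,0,0,0,0,180],[0,0,0,0,0,0,120],[0,0,0,0,0,0,60],[0,0,0,0,0,0,0],[0,0,0,0,0,0,0],[0,0,0,0,0,0,0]])

```text
time: 36.17
ee_pos: [417.8, 197.5, 21.0]
orientation: [-3.141, 0.002, 1.537]
contact_force: [-0.2, -0.0, -0.4]
grip_width: 85.6
gripper_force: 0.0
```

Emit:
jog_arm(moves=[[0,0,0,0,0,0,0],[0,0,-15,0,0,0,0],[0,0,-25,0,0,0,0],[0,0,-35,0,0,0,0],[0,0,-40,0,0,0,0],[0,0,-40,0,0,0,0],[0,0,-40,0,0,0,0],[0,0,0,0,0,0,0]])

```text
time: 37.17
ee_pos: [420.5, 199.2, 220.8]
orientation: [3.134, -0.003, 1.537]
contact_force: [0.7, 0.8, -0.2]
grip_width: 85.3
gripper_force: 0.0
```

```bash
python3 -c "
from h import *
np.set_printoptions(legacy='1.25',precision=1,suppress=True)
p,r,s=cur();print(s['time'],p,s['grip_width'],s['contact_force'])
C=shot('wrist','Q');D=shot('side','Q');X=shot('top','Q')
h=cv2.cvtColor(C['img'],cv2.COLOR_BGR2HSV)
m=((h[...,1]>140)&(h[...,0]<14)&(h[...,2]<170)).astype(np.uint8)
e=[proj(C,(418,243,92)),proj(C,(418,155,92))];print(e)
w=np.zeros_like(m);w[max(int(e[0][1])-30,0):int(e[1][1])+30,280:360]=1
mm=cv2.minAreaRect(max(cv2.findContours(m*w,0,2)[0],key=cv2.contourArea));print(mm,np.array([pl(C,u_,v,92) for u_,v in cv2.boxPoints(mm)]))
hd=cv2.cvtColor(D['img'],cv2.COLOR_BGR2HSV)
def ch(p):
  h,s,v=[int(a) for a in p]
  if s<45: return '#' if v>150 else '.'
  if s>135: return 't' if v>70 else ','
  return 'O' if v>165 else '-'
for y in range(172,225,2): print(y,''.join(ch(hd[y,x]) for x in range(250,300)))
b=np.load('top0.npz')['img'].astype(int);d=(X['img'].astype(int)-b).mean(2)
print('bottle diff',np.abs(d[165:205,355:390]).max(),'tray diff');
for y in range(210,262,3): print(y,' '.join('%4d'%d[y,x] for x in range(380,452,4)))
"
```

```text
37.175 [420.5 199.2 220.8] 85.33299890388616 [ 0.7  0.8 -0.2]
[array([310.9, 139.3]), array([313.9, 219.3])]
((313.0, 178.5), (79.0, 20.0), 90.0) [[409.8 243.6]
 [430.4 242.9]
 [428.2 156.2]
 [405.9 157. ]]
172 ..........-,tttt--tttt-.....----------------------
174 ........---ttt--.-ttttt-.-.-OOOOOOOOO-------------
176 ---ttt-ttt,t,,--.--ttttt---.-OOOOOO---------------
178 tt,tttttttttttttt--tttttO-.-.---------------------
180 ttt--------------.-tO##OO-.--.--------------------
182 ------------------.-O###---,.-OOOOOOOOOOOOO-------
184 --ttttttttttt-------.####----OOOOOOOOOOOOOOOOO----
186 --------...-...-----..###OO-OOOOOOOOOOOOOOOOOOOO--
188 ---------------------.###-O--OOOOOOOOOOOOOOOOOOOOO
190 -----------OOO-------.###OOO-OOOOOOOOOOOOOOOOOOOOO
192 OOOOOOOOOOOOO--------O###OOOOOOO#####OOOOOOOOOOOO-
194 OOOOOOOOOOOOO#########################OOOOOOOOOOO-
196 OOOOOOOOOO#############################OOOOOOOOOO-
198 OOOOOOOOOO##########################.###OOOOOOOOOO
200 OOOOOOOOOO#########################...###-OOOOOOOO
202 OOOOOOOOOOO########################...##.--OOOOOOO
204 OOOOOOOOO
[... 1623 characters left out ...]
 5   67   -1   -7   57   41    2    0    0
243   -2    0    0    3    0    0   -2   -1    0    2   64    1  -19   -1   -2    3    1    2
246    0   -2   -3   -1   -1    0    2    1    1    0   59   39    4   -1    0    0   -3    0
249    3   -3   -4   -1    0    2    0   -1    2   -2    2   -1    0    1   -1   -2    1    0
252   -1   -1   -4    1   -1    0   -3   -1   -2   -4   -1    0    2   -3    1   -1   -3    3
255    1   -2    0   -2    0    0   -2    0    2   -3    0    0   -2    3    2   -4   -1    0
258   -1   -2    0   -2   -1    1   -3    1    1    0    1   -3   -1    0   -1    0   -1    2
261    2    0   -1   -1    3    0    0   -2    1   -1   -2   -3   -1   -3    1   -1    0    1
```

```bash
python3 -c "
from h import *
c=lambda D,q:proj(D,T+q[0]*u+q[1]*np.array([.9256,.379,0])+[0,0,q[2]])
for n in ('side0','sideQ'):
  D=np.load(n+'.npz');h=cv2.cvtColor(D['img'],cv2.COLOR_BGR2HSV)
  m=np.zeros(h.shape[:2],np.uint8);cv2.fillPoly(m,[np.int32([c(D,q) for q in [(-98,48,20),(-98,-48,20),(95,-48,20),(95,48,20)]])],1)
  print(n,'knob px in tray',(m.astype(bool)&(h[...,1]<110)&(h[...,2]>200)).sum())
a=np.load('topQ.npz');b=np.load('top0.npz');d=(a['img'].astype(int)-b['img']).mean(2)
for y in range(140,210,3): print(y,' '.join('%3d'%d[y,x] for x in range(176,246,3)))
"
```

```text
side0 knob px in tray 619
sideQ knob px in tray 0
140   0   2   5  -1   0  -7   2   0   7  -3   0  -3   4  -3   0   0   0  -3   3   6   0   0  -4   2
143   2  -5  -3  -1  -1   3  -2  -5   1   0   0   2  -3  -1   0  -1   6   0   0  -2   1   2  -1   1
146  -3   2  -3   0  -2   0  -1  -1  -2  -2   0   0   0  -1  -2   0   0  -9   2   0  -1  -1   1  -1
149   1   0  -1   0  -1  -1   1   0  -3  -2  -1   0   1  -3   0  -4   3  -2  -2  -1   0  -2   0  -2
152   0   0   0  -1  -2   0   1   1  -1   1  -2   0   2   1  -2   1  -1  -1  -3  -1   0   0   0   0
155   1   0  -1  -3  -3  -2  -2   1  -2  -1  -2   0   2  -2  -1   0  -4  -5   0  -4   0  -1  -1   0
158   1  -2   2  -1   1   0   0   2  -3   0  -2   1  -3   1  -3  -3   1   0   0  -3  -4  -2   1  -2
161   0  -2  -1   0  -1  -1  -4  -1   0  -1  -2  -1   0  -1  -1   0  -1   0   1  -3   0   1   2  -2
164  -1  -3   0   0   1  -3   0  -1   0  -1  -2  -3  -3  -4  -4  -1   0   1   2  -3   0   2   0   1
167  -2  -4   1  -6  -1   1  -1  -1   0   1  -4  -3  -4  -5  -2   2  -3  -3  -3   0   0  -1   0   1
170  -2  -1   0   0   1   0   0   0  -2   0  -6  -
[... 652 characters left out ...]
1  -1   0   0  -2   0   0   0  -6 -34 -42 -38 -38 -45 -115 -33  -2  -3   0  -2  -1  -3   0  -2  -2
194   0  -1   0  -2   3   6  23 -34 -46 -48 -27 -29 -53 -89 -113  -4   3  -3  -2  -3  -1   1  -5   0
197  -2   0   0  -5  -4  44  55  53 -40 -36 -23 -23 -21 -24 -28 -20   0  -5   1   3  -6   2   1   0
200 -11 -38 -22 -15  -8  56  65  66  55 -28 -26 -20  34  58  11 -38  -5 -16  24   4 -81 -67  -1   1
203  -7 -29  -2   3  13  21  74  76  80  -5   4  64  76  66  26 -92 -34  -8   3 -58 -76 -69  -4  -2
206  48   9  11  17  23  20  33  75  79  83  85  59  60   9 -23   0 -36 -15  -8 -51 -91 -34  -2   3
209  46  67  -1  17  14  17  13  76  86  82  85  54  74  57  66   2 -106 -66 -19 -61 -71 -79  -2  -5
```

```bash
python3 -c "
from workcell import robot
print(robot.finish_job())"
```

```text
the job is handed in; nothing more can be done
None
```

I handed the job in after about 37 s of the 72 s allowed. The tray and the scoop are empty and all four knobs should be in the hopper, though I could not see them clearly through its milky top. The flap looks shut, the bottle has not moved, and the scoop stands flat near where it started.

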